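# Set up the press fixture with the right spacer

## Robot

A 6-joint arm with a two-finger parallel gripper is mounted at the origin on a cart in front of the work surface, level with it; the furniture and walls round the work are solid. World frame = base frame: x ahead of the robot, y to its left, z up, the work surface at z = 0. Lengths are in m, angles in rad, forces in N, time in s.
With the tool pointing down it reaches from about 0.35 to 0.975 m from the base axis. Payload 7.1 kg.
Tool frame: the origin (TCP) lies on the centre line of the jaws, within the pads' length; the fingertips stand 19 mm ahead of it and the grasp point (between the pads) is the TCP (manip.tcp_to_tips is the distance from the TCP to the fingertips, in m); z points along the fingers, x is the direction in which the jaws open and shut, and the axes are right-handed (so a half turn about z gives the same grasp; the last joint's range is limited). The gripper opens to 88 mm and grips with 3 to 60 N. Pads are 20 mm wide; open, the fingers measure 115 mm over their backs; the gripper's body (75 mm by 178 mm) begins 61 mm behind the grasp point.
Start: joints at [1.326, 0.423, 1.63, -0, 1.089, -0.019], TCP at [0.14, 0.609, 0.203] pointing down, gripper open.
Joint ranges: [-3, 3], [-0.9, 2.11], [0.09, 2.58], [-1.31, 4.45], [0.11, 2.69], [-2.54, 2.54]. Speed limits (rad/s): [2.39, 2.39, 3.01, 3.14, 3.14, 3.14].

## Interface

Orientations are given as a 3x3 rotation matrix whose columns are the frame's x, y, z axes.
In Python, from workcell import observe, vision, manip gives the robot as it stands.
- The arm moves only by the tool move_arm, never from a script. Its argument "plan" is a list of rows, each a list of 5 numbers: the finger opening in cm, from 0 to 8.78, then the shift along the tool's x, y, z in cm, then the turn about the tool's z in rad. A call has 1 to 10 rows; each row is the pose to reach, as a shift and turn from the pose commanded when the call began, along the tool's axes at that moment; what a row does not reach only later rows make up. A row lasts 1/10 s, in which the tool goes at most 50 mm and 8.59 degrees, less where a joint would pass 70% of its speed; a pose out of reach is approached as far as the arm can. A call with a gripper value outside its range is refused whole. The fingers move at their own pace and stop on an object; "squeeze" is the grip in N (left out, the last holds). Time passes only in rows, so rows that repeat a pose let the fingers close. It gives the time, the measured TCP pose, the force and the opening at its end, in the units of the state.
- observe(): the state, without advancing time (a new reading comes with each control period).
- vision.grab_frame(name): name is "side" or "top"; returns the picture (400x640x3 uint8, red, green, blue); there is no depth.
- vision.get_calibration(name): a dict with "fx", "fy", "cx", "cy" (pixels), "R" (3x3) and "t" (3): a world point X has camera coordinates R X + t. Camera axes: x right, y down, z forward; pixel columns grow to the right and rows downward; lengths in m; the calibration is good to about 2 mm. A picture is of the moment at which its call begins. get_calibration takes no time and is no camera call.
- manip.finish_job(): hands the job in, once; it reports no verdict.
The state is a dict: "clock": time; "joint_positions": joint angles; "qd": joint speeds; "tau": joint torques, N m; "eef_pos": TCP position; "ee_rot": TCP orientation; "force": force on the tool from outside, world axes, zero at the start; "ft_torque": the same for the moment, N m; "width": finger opening in m.
Only numpy, scipy, OpenCV 4.12 (cv2) and the standard library are available. Lean on these libraries where they do the work, as an engineer would, in place of code of your own. Each camera call takes 0.05 s, during which the arm holds its last target.

## Task

Set up the small blue press fixture: swing its red clamp open, stand the one spacer of the right height on the dark round pad between the two rods, lower the platen over both rods until it rests on that spacer (lower it, don't let it drop), then swing the clamp fully shut so that its nose lies over the platen. The right spacer is the one that brings the top of the platen just under the clamp's nose: a taller one blocks the clamp, a shorter one leaves a gap of a centimetre. Leave the other two spacers and the oil bottle, paste tin, loupe and hammer where they are.

Things in the scene. Friction and masses are not known exactly. Their poses are not given: they have to be found in the camera images.
- fixture: Fixed press fixture: blue base plate 14 mm thick, from x = -80 to +45 and y = -75 to +75 mm in its frame; two upright steel rods at x = 0, y = +50 and -50 mm, 10 mm thick, tops 110 mm above the table, the last 8 mm tapered to 4 mm; collars 20 mm wide, 3 mm high at their feet; clamp post at x = -60, y = +33 mm. Origin on the table between the rods, z up.
- pad (a point): Centre of the dark round pad, 36 mm across, level with the top of the base plate (14 mm above the table), half-way between the rods; axes as the fixture's. The spacer stands here.
- swing_clamp (a joint): Angle of the red clamp about its upright post, rad. 0 = fully shut (stop): nose along the fixture's +x, over the platen's edge, tail with pin along -x. 1.6 = fully open (stop): nose along -y, clear of the platen, tail along +y. Opens clockwise seen from above, stays where left, light friction (about 1 N at the pin). May start partly open.
- clamp_pivot (a point): Point on the clamp's vertical hinge axis at the underside of its arm: x = -60, y = +33 mm in the fixture's frame, 63 mm above the table, so the nose's underside is 49 mm above the pad. The arm is 14 mm wide and 8 mm thick (63 to 71 mm above the table); the nose reaches 42 mm from the axis, the tail 46 mm.
- clamp_pin (a point): The black upright pin on the clamp's tail, to move it by: 12 mm in diameter, 40 mm from the hinge axis, standing 25 mm out of the arm (71 to 96 mm above the table). This point lies on the pin's axis, 83 mm above the table, at mid-height.
- spacer_26_mid (a point): A turned steel spacer sleeve standing upright, 26 mm tall, 28 mm outside diameter, 12 mm bore, 80 g; one of three that differ only in height (26, 34, 42 mm). This point is at its centre, half-way up (13 mm above its foot); z up along its axis. Stands loose on the table.
- spacer_34_mid (a point): A turned steel spacer sleeve standing upright, 34 mm tall, 28 mm outside diameter, 12 mm bore, 80 g; one of three that differ only in height (26, 34, 42 mm). This point is at its centre, half-way up (17 mm above its foot); z up along its axis. Stands loose on the table.
- spacer_42_mid (a point): A turned steel spacer sleeve standing upright, 42 mm tall, 28 mm outside diameter, 12 mm bore, 80 g; one of three that differ only in height (26, 34, 42 mm). This point is at its centre, half-way up (21 mm above its foot); z up along its axis. Stands loose on the table.
- platen_grip (a point): Middle of the loose platen's black grip block (24 mm in x, 40 mm in y, 28 mm high), 14 mm above the plate's top and 26 mm above its underside. The aluminium plate, 70 (x) x 130 (y) x 12 mm, about 0.3 kg, lies flat; two 13 mm through holes at x = 0, y = +50 and -50 mm (same either way round), each with a brass collar 20 mm wide, 8 mm high. z up.
- oil_bottle: A small amber oil bottle, 28 mm across, 93 mm tall; origin at the centre of its foot. A bystander: leave it alone.
- paste_tin: A round tin, 56 mm across, 22 mm high; origin at the centre of its foot. A bystander: leave it alone.
- loupe: A black eye loupe, 38 mm across, 32 mm high; origin at the centre of its foot. A bystander: leave it alone.
- brass_hammer: A small hammer lying flat, 170 mm long (y), brass head 56 mm wide at its -y end, 20 mm high; origin under its middle. A bystander: leave it alone.
Mind the look-alikes: they are no part of the job. Leave any purple look-alike of the part that bears spacer_34_mid alone.

How it is judged:
By the outcome, as a careful person would: the job done as asked, in the order asked, and still so for the second after the job is handed in, with the robot touching nothing.
It also fails if it takes over 72 s, if anything falls off the work surface, if the arm or the gripper's body presses on something with over 40 N, if the wrist force passes 120 N, or if a joint passes its speed limit or range.

## Working session

There is one attempt and no reset: what is moved stays moved. The work goes in short steps, Python scripts to look and compute and a tool call to move; the robot and the scene stay as the last step left them, time stands still between calls to the robot, and variables do not carry over. Pictures are saved under pics/ and viewed, and the job is handed in when it is done.

Besides the shell and the picture viewer there is one more tool, called by a JSON object that holds its "op" and its "data". move_arm: Moves the arm, as the interface text tells. Its arguments: {"type":"object","properties":{"plan":{"type":"array","items":{"type":"array","items":{"type":"number"}}},"squeeze":{"type":"number"}},"required":["plan"]}

```bash
ls; mkdir -p pics
python3 - <<'E'
from workcell import observe, vision, manip
import cv2
for n in ("side","top"):
    im=vision.grab_frame(n); cv2.imwrite(f"pics/{n}0.png",im[:,:,::-1])
    c=vision.get_calibration(n); print(n,c)
s=observe(); print(s['clock'],s['eef_pos'],s['ee_rot'],s['width'],s['force'])
E
```

```text
pics
side {'fx': 425.3047796492074, 'fy': 425.3047796492074, 'cx': 320.12096187399334, 'cy': 204.04605965889112, 'R': array([[ 0.99814947, -0.05909342,  0.01433897],
       [-0.00725081, -0.3497877 , -0.93680094],
       [ 0.06037436,  0.93496339, -0.34956888]]), 't': array([-0.53409201,  0.10287897,  0.80978531])}
top {'fx': 369.81904870467054, 'fy': 369.81904870467054, 'cx': 314.42821176803625, 'cy': 204.757598173231, 'R': array([[ 0.02242683, -0.99974791, -0.00107242],
       [-0.99454294, -0.02220072, -0.10193857],
       [ 0.10188906,  0.00335272, -0.99479012]]), 't': array([0.01493596, 0.52721905, 0.87912757])}
0.1 [0.13975671 0.60861426 0.20197561] [[ 2.23840277e-01  9.74625782e-01 -3.39405060e-04]
 [ 9.74624789e-01 -2.23840533e-01 -1.39169048e-03]
 [-1.43235003e-03 -1.92762034e-05 -9.99998974e-01]] 0.08773451808247752 [-0.0397229   0.0327926  -0.13624954]
```

View pics/side0.png

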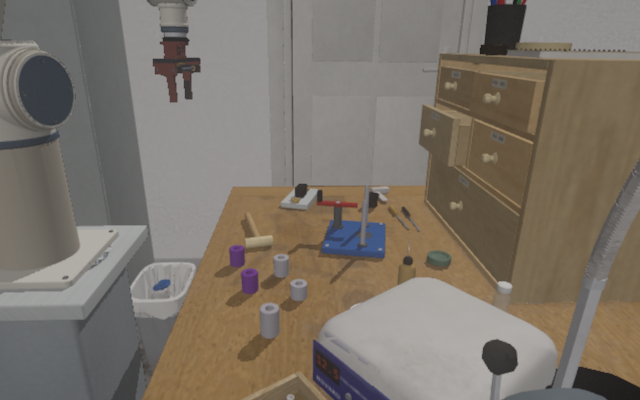

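View pics/top0.png

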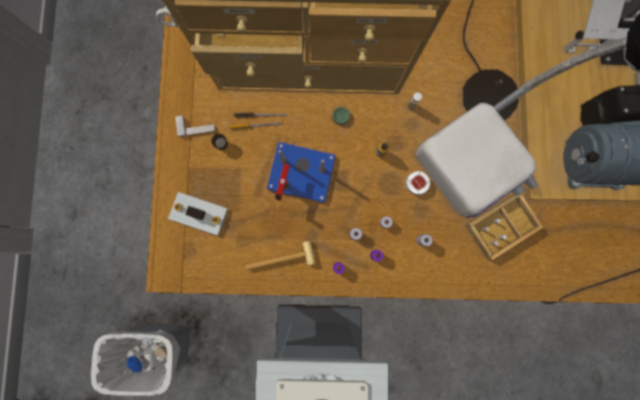

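```bash
cat > crop.py <<'E'
import cv2,sys
def crop(src,dst,u0,v0,u1,v1,k):
    im=cv2.imread(src)[v0:v1,u0:u1]
    im=cv2.resize(im,None,fx=k,fy=k,interpolation=cv2.INTER_CUBIC)
    # ticks every 10 px
    for u in range((u0+9)//10*10,u1,10):
        x=int((u-u0+.5)*k); cv2.line(im,(x,0),(x,6),(0,255,0),1)
        if u%20==0: cv2.putText(im,str(u),(x-10,18),0,.4,(0,255,0),1)
    for v in range((v0+9)//10*10,v1,10):
        y=int((v-v0+.5)*k); cv2.line(im,(0,y),(6,y),(0,255,0),1)
        if v%20==0: cv2.putText(im,str(v),(8,y+4),0,.4,(0,255,0),1)
    cv2.imwrite(dst,im)
if __name__=="__main__":
    a=sys.argv; crop(a[1],a[2],*map(int,a[3:7]),float(a[7]))
E
python3 crop.py pics/side0.png pics/s0a.png 220 170 400 350 3.3
python3 crop.py pics/side0.png pics/s0b.png 270 175 430 265 5
python3 crop.py pics/top0.png pics/t0a.png 160 130 350 240 4.2
python3 crop.py pics/top0.png pics/t0b.png 300 130 450 290 3.7
```

```text
(no output)
```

View pics/s0a.png

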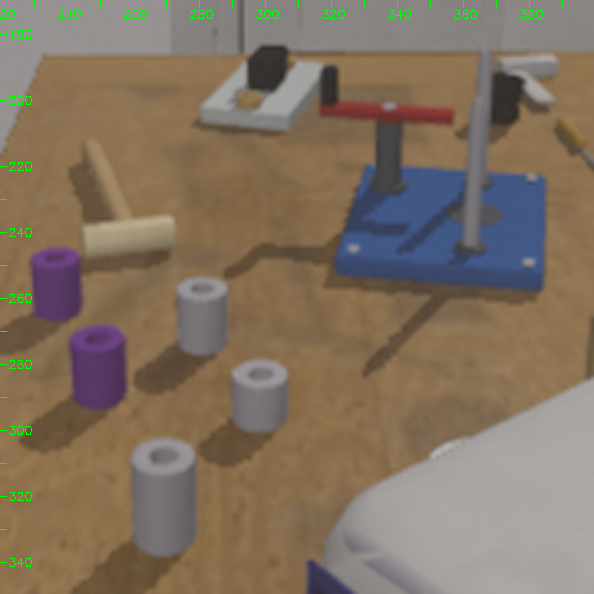

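View pics/s0b.png

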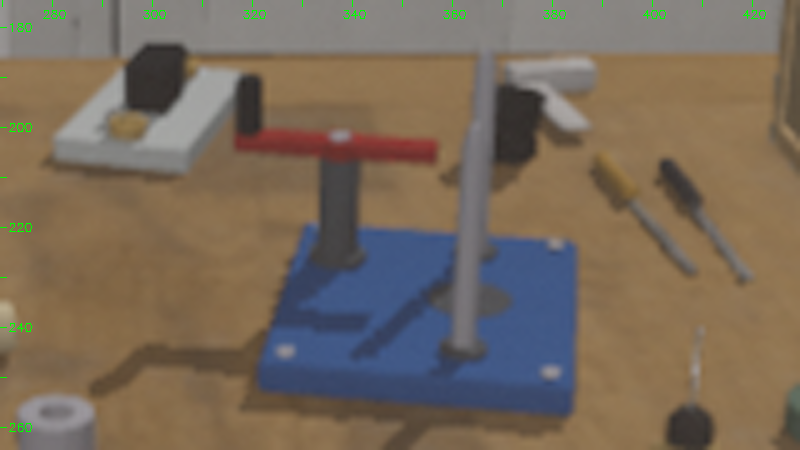

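View pics/t0a.png

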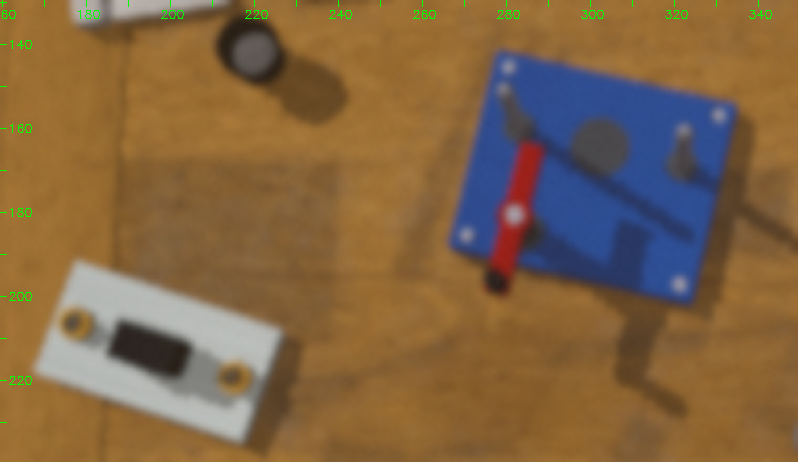

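View pics/t0b.png

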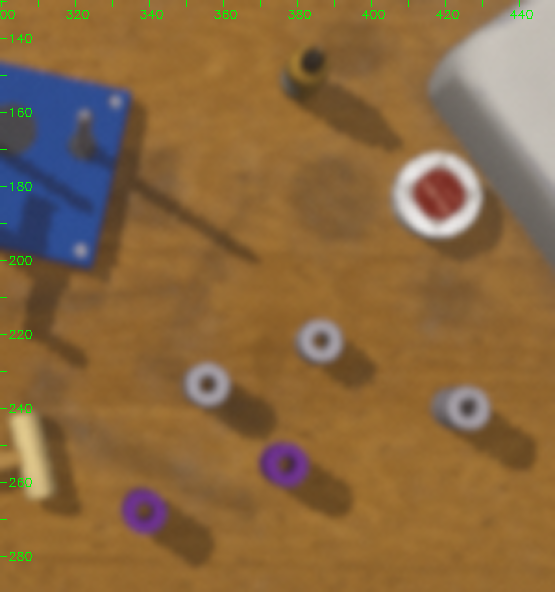

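```bash
cat > geo.py <<'E'
import numpy as np
from scipy.optimize import least_squares
from workcell import vision
C={n:vision.get_calibration(n) for n in("side","top")}
def proj(n,X):
    c=C[n]; p=c['R']@np.asarray(X,float)+c['t']; return np.array([c['fx']*p[0]/p[2]+c['cx'],c['fy']*p[1]/p[2]+c['cy']])
def ray(n,uv):
    c=C[n]; d=c['R'].T@np.array([(uv[0]-c['cx'])/c['fx'],(uv[1]-c['cy'])/c['fy'],1]); return -c['R'].T@c['t'],d
def atz(n,uv,z):
    o,d=ray(n,uv); return o+d*(z-o[2])/d[2]
def tri(us,ut):
    f=lambda X:np.r_[proj("side",X)-us,proj("top",X)-ut]
    r=least_squares(f,[.6,0,.03]); return r.x,r.fun
def R2(a): return np.array([[np.cos(a),-np.sin(a),0],[np.sin(a),np.cos(a),0],[0,0,1]])
def fit(obs,x0,zfree=False):
    # obs: list (cam,localpoint,uv) ; pose x,y,yaw(,z)
    def f(p):
        T=np.array([p[0],p[1],p[3] if zfree else 0])
        return np.concatenate([proj(n,R2(p[2])@np.array(l)+T)-uv for n,l,uv in obs])
    r=least_squares(f,x0,loss='soft_l1',f_scale=1.); return r.x,f(r.x).reshape(-1,2)
E
python3 - <<'E'
from geo import *
np.set_printoptions(precision=4,suppress=True)
T=lambda x,y:(160+x/4.2-.5,130+y/4.2-.5)
S=lambda x,y:(270+x/5-.5,175+y/5-.5)
obs=[("top",(.045,.075,.014),T(499,50)),("top",(.045,-.075,.014),T(737,103)),("top",(-.08,-.075,.014),T(695,303)),("top",(-.08,.075,.014),T(450,245)),
("top",(0,.05,.11),T(505,90)),("top",(0,-.05,.11),T(684,131)),("top",(0,0,.014),T(601,147)),("top",(-.06,.033,.073),T(515,214)),
("side",(-.08,.075,.014),S(303,226)),("side",(.045,.075,.014),S(577,243)),("side",(.045,-.075,.014),S(575,405)),("side",(-.08,-.075,.014),S(259,380)),
("side",(0,-.05,.11),S(474,122)),("side",(0,.05,.11),S(485,50)),("side",(0,0,.014),S(470,300))]
for nm,o in(("both",obs),("top",obs[:8]),("side",obs[8:])):
    for zf in (False,True):
        p,r=fit(o,[.6,0,-.2]+([0] if zf else []),zf); print(nm,p,np.sqrt((r**2).mean()))
        if nm=="both": print(r)
# clamp pin tri, nose
print("pin",tri(S(249,100),T(496,276)))
print("pivotcap",tri(S(340,135),T(515,214)))
# spacers
A=lambda x,y:(220+x/3.3-.5,170+y/3.3-.5)
B=lambda x,y:(300+x/3.7-.5,130+y/3.7-.5)
for nm,a,b in (("A",(203,289),(208,384)),("B",(261,373),(320,340)),("C",(164,455),(468,408)),("P1",(57,257),(146,511)),("P2",(98,337),(285,464))):
    print(nm,*tri(A(*a),B(*b)))
    for z in(.026,.034,.042): print(z,atz("side",A(*a),z)[:2],atz("top",B(*b),z)[:2])
E
```

```text
both [ 0.6294  0.0583 -0.2027] 0.9022480294991614
[[-0.3447 -0.5829]
 [ 0.8549 -0.2398]
 [-0.0745  0.1899]
 [-0.3417  0.6777]
 [ 0.134  -0.3587]
 [ 0.7006 -0.4204]
 [ 0.2149 -0.1238]
 [ 0.3437  0.103 ]
 [-0.1912 -0.8781]
 [-0.0894 -0.5285]
 [ 0.1643 -3.0849]
 [-0.6534 -3.0317]
 [ 0.1295  1.033 ]
 [ 0.0955 -0.2257]
 [-0.2814  0.2693]]
both [ 0.6297  0.0588 -0.2019 -0.002 ] 0.7721839034289526
[[-0.4884 -0.4621]
 [ 0.598  -0.1917]
 [-0.272   0.1434]
 [-0.4234  0.7065]
 [-0.0139 -0.2516]
 [ 0.4573 -0.3701]
 [ 0.0366 -0.0723]
 [ 0.2163  0.1365]
 [-0.1373 -0.1644]
 [-0.0995  0.1756]
 [ 0.2154 -2.3016]
 [-0.5175 -2.2339]
 [ 0.1997  1.9044]
 [ 0.1182  0.5752]
 [-0.2349  1.0158]]
top [ 0.6291  0.0587 -0.2036] 0.39454148836381325
top [ 0.6318  0.0593 -0.2041 -0.0127] 0.2517759715059596
side [ 0.629   0.0539 -0.2002] 0.9998432860650319
side [ 0.6278  0.0471 -0.2004  0.0029] 0.9488260505258894
pin (array([0.5397, 0.1116, 0.0861]), array([ 0.4636, -0.0533, -0.0211,  0.4965]))
pivotcap (array([0.5776, 0.1035, 0.0725]), array([-0.0142,  0.002 ,  0.0011, -0.0156]))
A [ 0.46   -0.0744  0.0334] [-0.27
[... 207 characters left out ...]
-0.2448]
0.026 [ 0.4908 -0.1498] [ 0.4899 -0.1488]
0.034 [ 0.4907 -0.1632] [ 0.4895 -0.1473]
0.042 [ 0.4906 -0.1765] [ 0.489  -0.1457]
C [ 0.4483 -0.2413  0.0417] [-0.2563  0.0069 -0.0202 -0.4367]
0.026 [ 0.447  -0.2181] [ 0.4475 -0.246 ]
0.034 [ 0.4478 -0.2299] [ 0.4473 -0.2436]
0.042 [ 0.4487 -0.2418] [ 0.4472 -0.2412]
P1 [ 0.3773 -0.0352  0.0344] [-0.2861 -0.0056 -0.0344 -0.3688]
0.026 [ 0.3753 -0.0182] [ 0.3759 -0.0358]
0.034 [ 0.3777 -0.0344] [ 0.3764 -0.0353]
0.042 [ 0.3802 -0.0507] [ 0.377  -0.0347]
P2 [ 0.409  -0.1249  0.0335] [-0.1426 -0.0001 -0.0153 -0.2061]
0.026 [ 0.4076 -0.1115] [ 0.4083 -0.1262]
0.034 [ 0.4094 -0.1257] [ 0.4085 -0.1248]
0.042 [ 0.4111 -0.1399] [ 0.4088 -0.1235]
```

Run:
```python
from geo import *
np.set_printoptions(precision=4,suppress=True)
T=lambda x,y:(160+x/4.2-.5,130+y/4.2-.5)
S=lambda x,y:(270+x/5-.5,175+y/5-.5)
obs=[("top",(.045,.075,.014),T(499,50)),("top",(.045,-.075,.014),T(737,103)),("top",(-.08,-.075,.014),T(695,303)),("top",(-.08,.075,.014),T(450,245)),
("top",(0,.05,.11),T(505,90)),("top",(0,-.05,.11),T(684,131)),("top",(0,0,.014),T(601,147)),("top",(-.06,.033,.073),T(515,214)),
("side",(-.08,.075,.014),S(303,226)),("side",(.045,.075,.014),S(577,243)),("side",(.045,-.075,.0),S(574,415)),("side",(-.08,-.075,.0),S(259,392)),
("side",(0,-.05,.11),S(474,122)),("side",(0,.05,.11),S(485,50)),("side",(0,0,.014),S(470,300)),("side",(-.06,.033,.073),S(340,135))]
p,r=fit(obs,[.6,0,-.2]); print("fixture",p); print(r)
W=lambda l:R2(p[2])@np.array(l)+np.array([p[0],p[1],0])
print("pivot",W((-.06,.033,0)),"pin",W((-.1,.033,0)),"pinopen",W((-.06,.073,0)))
print("rods",W((0,.05,.11)),W((0,-.05,.11)),"tri",tri(S(485,50),T(505,90)),tri(S(474,122),T(684,131)))
# platen
h,w=.035,.065
po=[("top",(h,w,.012),T(77,260)),("top",(h,-w,.012),T(283,330)),("top",(-h,-w,.012),T(245,443)),("top",(-h,w,.012),T(35,375)),
("top",(0,.05,.020),T(76,323)),("top",(0,-.05,.020),T(235,377)),("top",(0,0,.040),T(150,345)),
("side",(-h,-w,.012),S(53,155)),("side",(h,-w,.012),S(188,164)),("side",(h,w,.012),S(243,70)),("side",(0,-.05,.02),S(129,120))]
q,r=fit(po,[.5,.28,-.33]);print("platen",q);print(r)
q,r=fit(po,[.5,.28,-.33,0],True);print("platen",q)
```

```text
fixture [ 0.6296  0.0589 -0.2023]
[[-0.5899 -0.6351]
 [ 0.6131 -0.3153]
 [-0.2997  0.1168]
 [-0.5705  0.6284]
 [-0.1319 -0.4199]
 [ 0.437  -0.499 ]
 [-0.0227 -0.1867]
 [ 0.0977  0.0429]
 [-0.1631 -0.9743]
 [-0.0919 -0.6369]
 [-0.0922  1.2254]
 [-0.6891  0.8014]
 [ 0.167   0.9266]
 [ 0.1091 -0.3125]
 [-0.256   0.1497]
 [-0.0925 -0.1502]]
pivot [0.5774 0.1032 0.    ] pin [0.5382 0.1113 0.    ] pinopen [0.5855 0.1424 0.    ]
rods [0.6396 0.1078 0.11  ] [0.6195 0.0099 0.11  ] tri (array([0.6391, 0.1075, 0.1093]), array([-0.1188,  0.0231,  0.0154, -0.1265])) (array([0.6188, 0.0108, 0.1115]), array([-0.2673,  0.0498,  0.0358, -0.315 ]))
platen [ 0.5009  0.3163 -0.2877]
[[ 0.1199  0.5178]
 [ 0.1849 -0.356 ]
 [-0.0614 -0.4013]
 [ 0.506  -0.2424]
 [ 0.0456  0.2971]
 [ 0.4173 -0.2144]
 [-1.1287  0.5561]
 [ 0.0541 -3.    ]
 [-0.2641 -2.2404]
 [ 0.6532  0.6949]
 [-0.2465  0.3432]]
platen [ 0.5011  0.3173 -0.2881 -0.0029]
```

```bash
cat > go.py <<'E'
import sys,numpy as np
from workcell import observe
def rel(tx,ty,tz,yaw=None):
    s=observe();R=s['ee_rot'];d=np.array([tx,ty,tz])-s['eef_pos'];l=R.T@d*100
    cur=np.arctan2(R[1,0],R[0,0]); 
    t=0 if yaw is None else -((yaw-cur+np.pi/2)%np.pi-np.pi/2)  # tool z down => sign flips
    print("clk %.2f pos %s yaw %.3f w %.4f F %s q6 %.2f"%(s['clock'],s['eef_pos'].round(4),cur,s['width'],s['force'].round(1),s['joint_positions'][5]))
    print("shift cm",l.round(2),"turn",round(t,3)); return l,t
if __name__=="__main__": rel(*map(float,sys.argv[1:]))
E
python3 go.py .5387 .1113 .20 1.368
```

```text
clk 0.10 pos [0.1398 0.6086 0.202 ] yaw 1.345 w 0.0877 F [-0.   0.  -0.1] q6 -0.02
shift cm [-39.54  50.01   0.25] turn -0.023
```

{"op": "move_arm", "data": {"plan": [[3, -39.5, 50.0, 0, 0], [3, -39.5, 50.0, 0, 0], [3, -39.5, 50.0, 0, 0], [3, -39.5, 50.0, 0, 0], [3, -39.5, 50.0, 0, 0], [3, -39.5, 50.0, 0, 0], [3, -39.5, 50.0, 0, 0], [3, -39.5, 50.0, 0, 0], [3, -39.5, 50.0, 0, 0], [3, -39.5, 50.0, 0, 0]]}}

```text
clock: 1.1
eef_pos: [0.4537, 0.2173, 0.2026]
ee_rot: [[0.224, 0.975, -0.0], [0.975, -0.224, 0.0], [-0.0, -0.0, -1.0]]
force: [0.2, 0.8, -0.0]
width: 0.0301
```

{"op": "move_arm", "data": {"plan": [[3, -8.4, 10.6, 0, -0.02], [3, -8.4, 10.6, 3, -0.02], [3, -8.4, 10.6, 7, -0.02], [3, -8.4, 10.6, 7, -0.02], [3, -8.4, 10.6, 7, -0.02]]}}

```text
clock: 1.6
eef_pos: [0.5359, 0.1125, 0.1305]
ee_rot: [[0.206, 0.978, -0.005], [0.978, -0.206, -0.001], [-0.002, -0.005, -1.0]]
force: [0.0, -0.2, 0.3]
width: 0.03
```

```bash
python3 go.py .5387 .1113 .098 1.368
python3 - <<'E'
from workcell import vision
import cv2
for n in ("side","top"):
    cv2.imwrite(f"pics/{n}1.png",vision.grab_frame(n)[:,:,::-1])
E
python3 crop.py pics/side1.png pics/s1.png 270 135 430 255 5
python3 crop.py pics/top1.png pics/t1.png 230 130 360 230 6
```

```text
clk 1.60 pos [0.5359 0.1125 0.1305] yaw 1.363 w 0.0300 F [ 0.  -0.2  0.3] q6 -1.18
shift cm [-0.06  0.31  3.25] turn -0.005
```

View pics/s1.png

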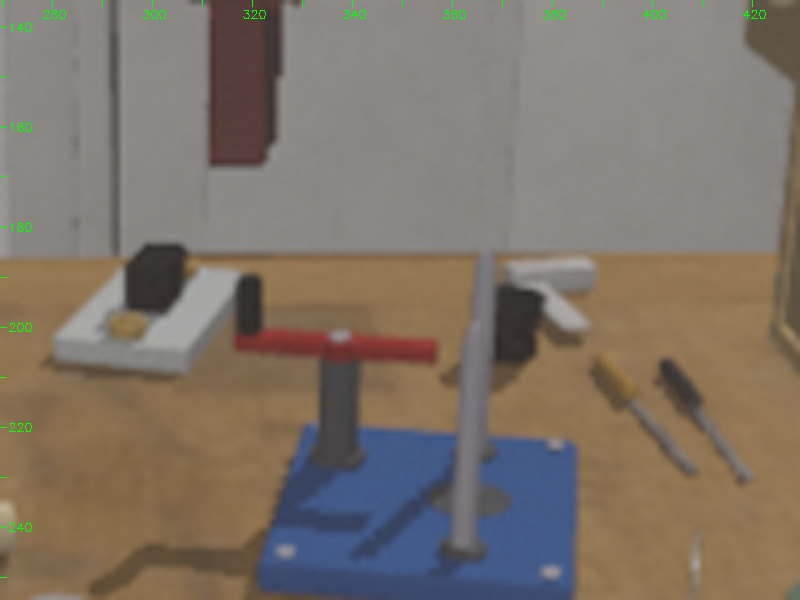

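View pics/t1.png

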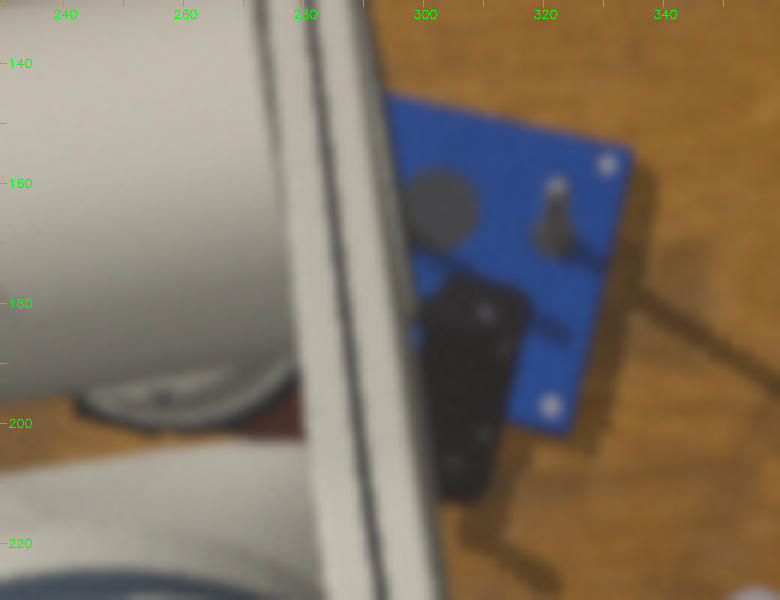

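Run:
```python
from geo import *
from workcell import observe
s=observe();R=s['ee_rot'];p=s['eef_pos']
for a in(-.0285,-.015):
    for b in(-.01,.01): print(a,b,proj("side",p+R@np.array([a,b,.019])).round(1))
print(proj("side",(.5387,.1113,.096)).round(1),proj("side",(.5387,.1113,.071)).round(1))
```

```text
-0.0285 -0.01 [311.8 185.4]
-0.0285 0.01 [321.3 186. ]
-0.015 -0.01 [312.8 183.5]
-0.015 0.01 [322.2 184.1]
[319.4 190.1] [319.2 201.1]
```

```bash
python3 - <<'E'
from geo import *
from workcell import observe
p=np.array([.1398,.6086,.202]);R=np.array([[.224,.975,0],[.975,-.224,0],[0,0,-1]])
for a in(-.0575,-.044,.044,.0575):
  for z in (-.061,0,.019): print(a,z,proj("side",p+R@np.array([a,0,z])).round(1))
E
python3 crop.py pics/side0.png pics/s0g.png 140 30 220 110 7
python3 crop.py pics/side1.png pics/s1g.png 290 110 350 200 6
```

```text
-0.0575 -0.061 [170.7  88.4]
-0.0575 0 [173.  109.6]
-0.0575 0.019 [173.6 116.1]
-0.044 -0.061 [173.  88.]
-0.044 0 [175.1 109. ]
-0.044 0.019 [175.8 115.4]
0.044 -0.061 [186.6  85.5]
0.044 0 [188.4 105.2]
0.044 0.019 [189.  111.3]
0.0575 -0.061 [188.5  85.1]
0.0575 0 [190.3 104.7]
0.0575 0.019 [190.9 110.7]
```

View pics/s0g.png

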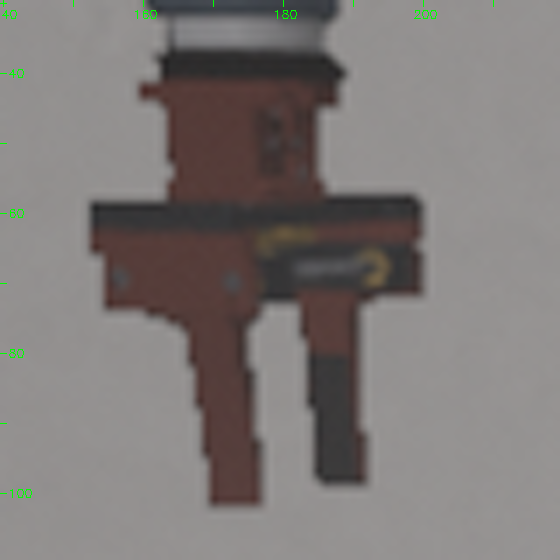

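View pics/s1g.png

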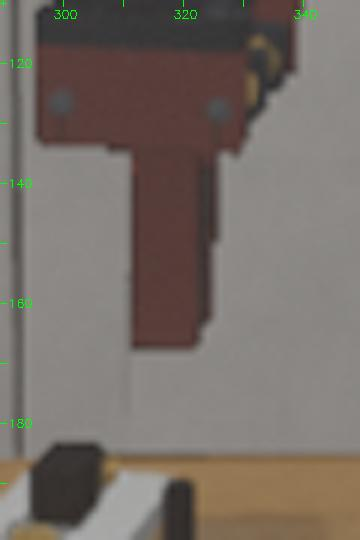

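```bash
python3 - <<'E'
from geo import *
from workcell import observe,manip
print(manip.tcp_to_tips,[a for a in dir(manip) if a[0]!='_'])
p=np.array([.1398,.6086,.202]);R=np.array([[.224,.975,0],[.975,-.224,0],[0,0,-1]])
for z in(.019,0,-.01,-.02,-.025,-.03): print(z,proj("side",p+R@np.array([-.0575,0,z])).round(1),proj("side",p+R@np.array([.044,0,z])).round(1))
s=observe();R=s['ee_rot'];p=s['eef_pos'];print(s['clock'],p, s['joint_positions'])
for z in(.019,0,-.01,-.02,-.025,-.03): print(z,proj("side",p+R@np.array([-.0285,0,z])).round(1))
for x in(-.089,.089):
  for y in(-.0375,.0375):
    for z in (-.061,-.10): print(x,y,z,proj("top",p+R@np.array([x,y,z])).round(1),proj("side",p+R@np.array([x,y,z])).round(1))
E
python3 crop.py pics/side1.png pics/s1g.png 200 0 400 200 4;cp pics/s1g.png pics/s1h.png
```

```text
0.019 ['IKError', 'finish_job', 'tcp_to_tips']
0.019 [173.6 116.1] [189.  111.3]
0 [173.  109.6] [188.4 105.2]
-0.01 [172.6 106.2] [188.1 102. ]
-0.02 [172.2 102.7] [187.8  98.8]
-0.025 [172.1 101. ] [187.7  97.2]
-0.03 [171.9  99.3] [187.5  95.6]
1.7 [0.53688526 0.11434531 0.13301917] [ 1.87990375e-01  4.06607338e-01  1.84957374e+00  3.71722873e-04
  8.86170937e-01 -1.17743868e+00]
0.019 [316.5 185.7]
0 [316.6 176.9]
-0.01 [316.7 172.3]
-0.02 [316.7 167.6]
-0.025 [316.8 165.2]
-0.03 [316.8 162.8]
-0.089 -0.0375 -0.061 [309.7 218.5] [292.5 154. ]
-0.089 -0.0375 -0.1 [309.5 217.1] [292.3 133.5]
-0.089 0.0375 -0.061 [318.2 182.1] [331.9 156. ]
-0.089 0.0375 -0.1 [318.4 178.8] [332.4 135.2]
0.089 -0.0375 -0.061 [223.1 198.4] [308.6 135.6]
0.089 -0.0375 -0.1 [218.  195.9] [308.7 118.4]
0.089 0.0375 -0.061 [232.4 162.5] [341.4 137.1]
0.089 0.0375 -0.1 [227.9 158.1] [342.  119.7]
```

View pics/s1h.png

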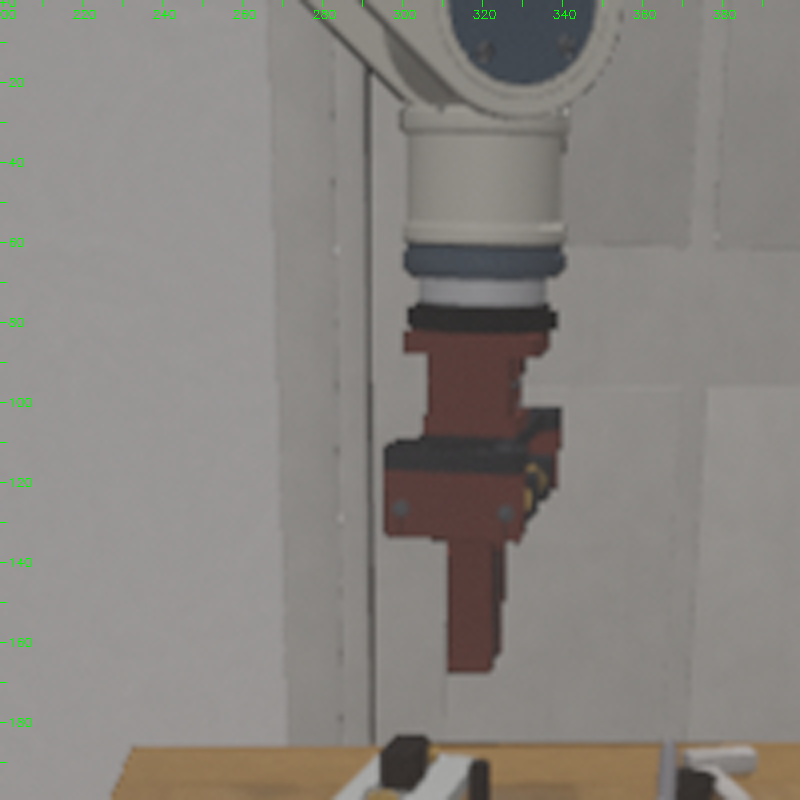

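View pics/top1.png

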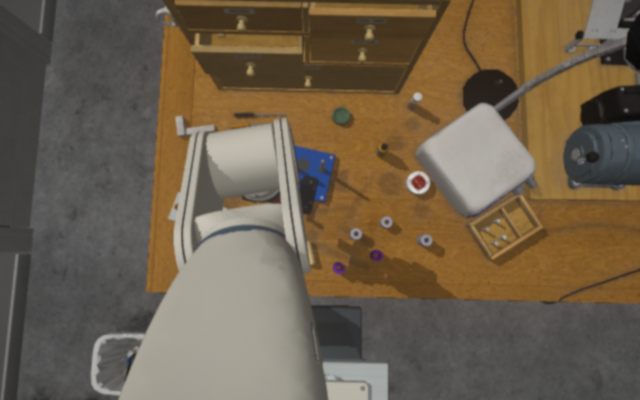

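```bash
python3 go.py .5387 .1113 .098 1.368
```

```text
clk 1.70 pos [0.5369 0.1143 0.133 ] yaw 1.365 w 0.0303 F [-0.3  0.4  0.6] q6 -1.18
shift cm [-0.26  0.24  3.5 ] turn -0.003
```

{"op": "move_arm", "data": {"plan": [[3, -0.26, 0.24, 0, 0], [3, -0.26, 0.24, 1.5, 0], [3, -0.26, 0.24, 2.5, 0], [3, -0.26, 0.24, 3.5, 0], [3, -0.26, 0.24, 3.5, 0], [3, -0.26, 0.24, 3.5, 0]]}}

```text
clock: 2.3
eef_pos: [0.5391, 0.1108, 0.0977]
ee_rot: [[0.204, 0.979, -0.0], [0.979, -0.204, -0.0], [-0.0, -0.0, -1.0]]
force: [0.5, 0.6, 0.4]
width: 0.0303
```

```bash
python3 go.py .5387 .1113 .098 1.368
python3 - <<'E'
from workcell import vision
import cv2
for n in ("side",):
    cv2.imwrite(f"pics/{n}2.png",vision.grab_frame(n)[:,:,::-1])
E
python3 crop.py pics/side2.png pics/s2.png 280 135 400 255 6
```

```text
clk 2.30 pos [0.5391 0.1108 0.0977] yaw 1.365 w 0.0303 F [0.5 0.6 0.4] q6 -1.18
shift cm [ 0.04 -0.05 -0.03] turn -0.003
```

View pics/s2.png

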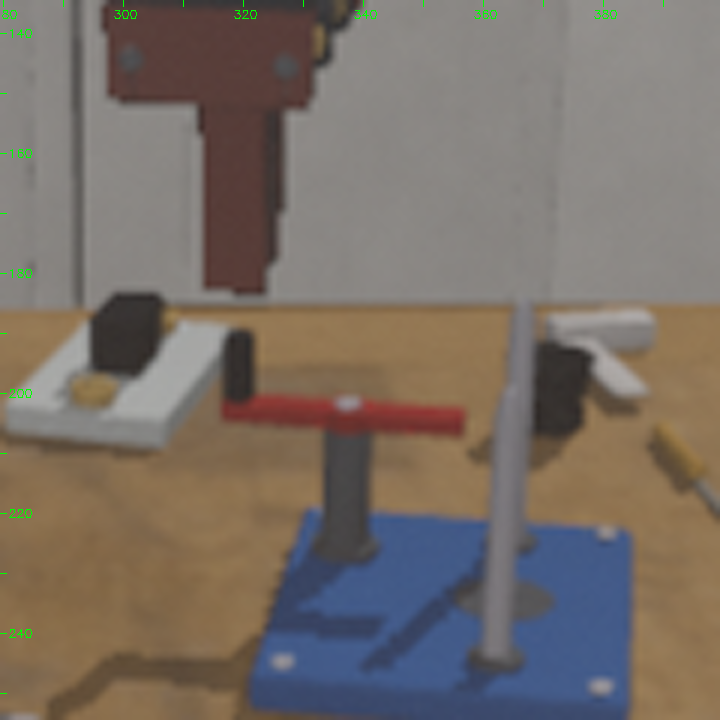

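Run:
```python
from geo import *
from workcell import observe
s=observe();R=s['ee_rot'];p=s['eef_pos']
for dz in(.035,.038,.041,.044):
  print(dz,[proj("side",p+[0,0,dz]+R@np.array([-.0285,b,.019])).round(1) for b in(-.011,.011)])
```

```text
0.035 [array([312.6, 186. ]), array([323.1, 186.6])]
0.038 [array([312.6, 184.6]), array([323.1, 185.2])]
0.041 [array([312.6, 183.2]), array([323.1, 183.8])]
0.044 [array([312.6, 181.8]), array([323.1, 182.4])]
```

{"op": "move_arm", "data": {"plan": [[3, 0, 0, 1.5, 0], [3, 0, 0, 2.5, 0], [3, 0, 0, 2.5, 0], [3, 0, 0, 2.5, 0]]}}

```text
clock: 2.75
eef_pos: [0.5392, 0.1105, 0.0727]
ee_rot: [[0.204, 0.979, -0.0], [0.979, -0.204, -0.0], [-0.0, -0.0, -1.0]]
force: [0.7, 0.1, 0.2]
width: 0.0302
```

```bash
python3 go.py .5387 .1113 .058 1.368
python3 - <<'E'
from workcell import vision
import cv2
for n in ("side","top"):
    cv2.imwrite(f"pics/{n}3.png",vision.grab_frame(n)[:,:,::-1])
E
python3 crop.py pics/side3.png pics/s3.png 280 135 400 255 6
python3 crop.py pics/top3.png pics/t3.png 230 130 360 230 6
```

```text
clk 2.75 pos [0.5392 0.1105 0.0727] yaw 1.365 w 0.0302 F [0.7 0.1 0.2] q6 -1.18
shift cm [ 0.07 -0.06  1.47] turn -0.003
```

View pics/s3.png

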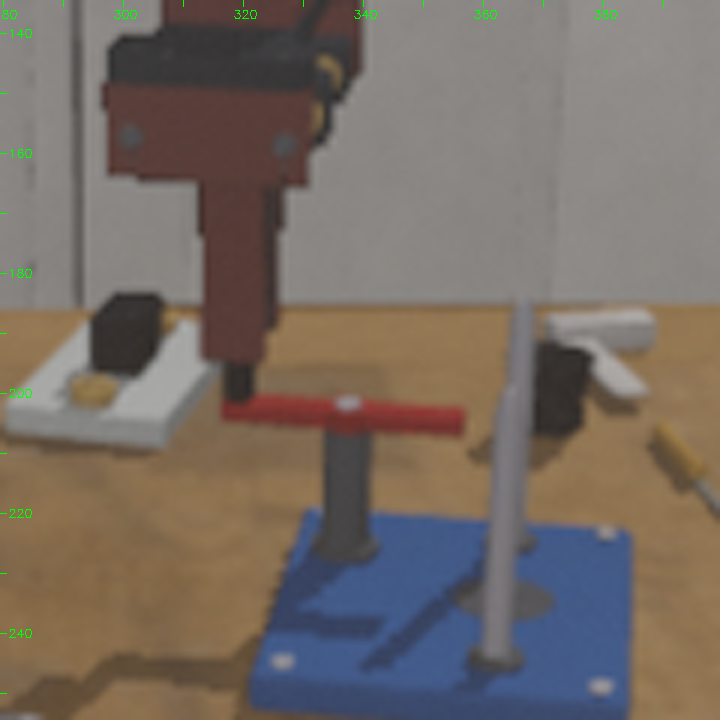

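View pics/t3.png

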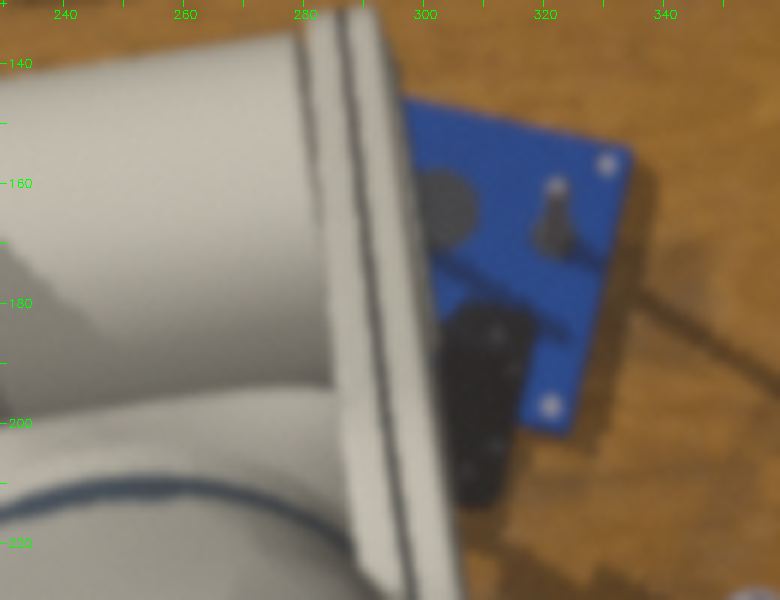

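{"op": "move_arm", "data": {"plan": [[3, 0.05, -0.05, 0.5, 0], [3, 0.05, -0.05, 1.0, 0], [3, 0.05, -0.05, 1.4, 0], [3, 0.05, -0.05, 1.4, 0]]}}

```text
clock: 3.25
eef_pos: [0.5383, 0.1111, 0.0579]
ee_rot: [[0.204, 0.979, -0.001], [0.979, -0.204, -0.0], [-0.0, -0.001, -1.0]]
force: [0.0, -0.6, 0.2]
width: 0.0299
```

{"op": "move_arm", "data": {"plan": [[1.5, 0, 0, 0, 0], [1.0, 0, 0, 0, 0], [0.8, 0, 0, 0, 0], [0.8, 0, 0, 0, 0], [0.8, 0, 0, 0, 0]], "squeeze": 6}}

```text
clock: 3.75
eef_pos: [0.5392, 0.1124, 0.0588]
ee_rot: [[0.205, 0.979, 0.001], [0.979, -0.205, 0.002], [0.002, 0.001, -1.0]]
force: [0.5, 6.2, -2.4]
width: 0.0117
```

```bash
python3 go.py .5387 .1113 .058 1.368
python3 - <<'E'
from workcell import vision
import cv2
cv2.imwrite(f"pics/side4.png",vision.grab_frame("side")[:,:,::-1])
E
python3 crop.py pics/side4.png pics/s4.png 280 135 400 255 6
```

```text
clk 3.75 pos [0.5392 0.1124 0.0588] yaw 1.365 w 0.0117 F [ 0.5  6.2 -2.4] q6 -1.18
shift cm [-0.11 -0.03  0.08] turn -0.003
```

View pics/s4.png

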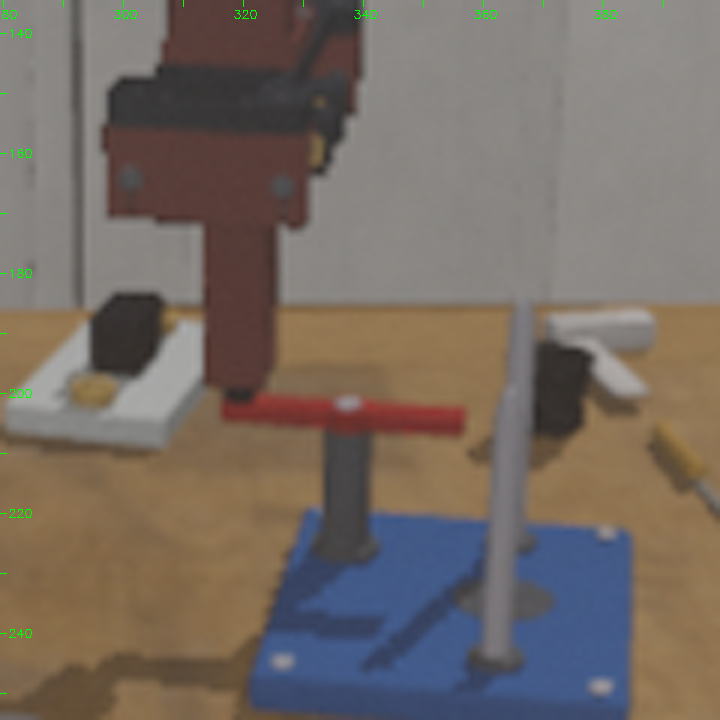

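{"op": "move_arm", "data": {"plan": [[0.8, 0.53, 0.02, 0, 0.1], [0.8, 0.92, 0.08, 0, 0.2], [0.8, 1.31, 0.18, 0, 0.3], [0.8, 1.69, 0.32, 0, 0.4], [0.8, 2.05, 0.49, 0, 0.5], [0.8, 2.39, 0.7, 0, 0.6], [0.8, 2.71, 0.94, 0, 0.7], [0.8, 3.0, 1.21, 0, 0.8], [0.8, 3.26, 1.51, 0, 0.9], [0.8, 3.5, 1.84, 0, 1.0]]}}

```text
clock: 4.8
eef_pos: [0.5639, 0.1416, 0.0588]
ee_rot: [[0.936, 0.353, -0.0], [0.353, -0.936, -0.0], [-0.0, 0.0, -1.0]]
force: [-0.5, -1.3, -0.6]
width: 0.0117
```

{"op": "move_arm", "data": {"plan": [[0.8, 0.4, 0.02, 0, 0.1], [0.8, 0.79, 0.08, 0, 0.2], [0.8, 1.18, 0.18, 0, 0.3], [0.8, 1.56, 0.32, 0, 0.4], [0.8, 1.92, 0.49, 0, 0.5], [0.8, 2.26, 0.7, 0, 0.6], [0.8, 2.38, 0.78, 0, 0.63], [0.8, 2.38, 0.78, 0, 0.63]]}}

```text
clock: 5.6
eef_pos: [0.5876, 0.1429, 0.0587]
ee_rot: [[0.965, -0.262, -0.003], [-0.262, -0.965, -0.0], [-0.003, 0.001, -1.0]]
force: [-3.9, 1.6, 4.6]
width: 0.0119
```

{"op": "move_arm", "data": {"plan": [[3, -0.05, 0, 0, 0], [3, -0.05, 0, 0, 0], [3, -0.05, 0, 0, 0], [3, -0.05, 0, -3, 0], [3, -0.05, 0, -7, 0], [3, -0.05, 0, -9, 0]]}}

```text
clock: 6.2
eef_pos: [0.5901, 0.1433, 0.1516]
ee_rot: [[0.965, -0.262, 0.004], [-0.262, -0.965, 0.001], [0.003, -0.002, -1.0]]
force: [1.1, -0.4, 0.7]
width: 0.03
```

```bash
python3 go.py .4597 -.0740 .12 -.2023
```

```text
clk 6.20 pos [0.5901 0.1433 0.1516] yaw -0.265 w 0.0300 F [ 1.1 -0.4  0.7] q6 0.48
shift cm [-6.91 24.39  3.09] turn -0.062
```

Run:
```python
from geo import *
R=np.array([[.205,.979,0],[.979,-.205,0],[0,0,-1]]);
for pz,v,w in((.0588,200-.0,.0117),(.0727,194.5,.030),(.0977,183,.030)):
  p=np.array([.5390,.1115,pz])
  for dz in(.036,.041,.046): print(pz,v,dz,[proj("side",p+[0,0,dz]+R@np.array([-w/2-.0135,b,.019])).round(1) for b in(-.011,.011)])
```

```text
0.0588 200.0 0.036 [array([312.9, 201.6]), array([323.2, 202.3])]
0.0588 200.0 0.041 [array([312.9, 199.4]), array([323.2, 200.1])]
0.0588 200.0 0.046 [array([313. , 197.2]), array([323.2, 197.9])]
0.0727 194.5 0.036 [array([312.3, 196.9]), array([322.7, 197.6])]
0.0727 194.5 0.041 [array([312.3, 194.6]), array([322.7, 195.3])]
0.0727 194.5 0.046 [array([312.3, 192.4]), array([322.7, 193. ])]
0.0977 183 0.036 [array([312.4, 185.5]), array([322.9, 186.2])]
0.0977 183 0.041 [array([312.4, 183.2]), array([322.9, 183.8])]
0.0977 183 0.046 [array([312.4, 180.9]), array([322.9, 181.5])]
```

{"op": "move_arm", "data": {"plan": [[5, -6.9, 24.4, 0, -0.06], [5, -6.9, 24.4, 0, -0.06], [5, -6.9, 24.4, 0, -0.06], [5, -6.9, 24.4, 0, -0.06], [5, -6.9, 24.4, 0, -0.06], [5, -6.9, 24.4, 2, -0.06], [5, -6.9, 24.4, 5, -0.06], [5, -6.9, 24.4, 8, -0.06], [5, -6.9, 24.4, 8, -0.06]]}}

```text
clock: 7.1
eef_pos: [0.4556, -0.0743, 0.0661]
ee_rot: [[0.979, -0.204, -0.006], [-0.204, -0.979, 0.001], [-0.006, 0.0, -1.0]]
force: [0.6, 0.1, 0.3]
width: 0.0503
```

```bash
python3 go.py .4597 -.0740 .03 -.2023
python3 - <<'E'
from workcell import vision
import cv2
for n in ("side","top"):
    cv2.imwrite(f"pics/{n}5.png",vision.grab_frame(n)[:,:,::-1])
E
python3 crop.py pics/side5.png pics/s5.png 230 170 370 310 5.5
python3 crop.py pics/top5.png pics/t5.png 250 130 410 280 5
```

```text
clk 7.10 pos [ 0.4556 -0.0743  0.0661] yaw -0.205 w 0.0503 F [0.6 0.1 0.3] q6 0.02
shift cm [ 0.42 -0.11  3.61] turn -0.003
```

View pics/s5.png

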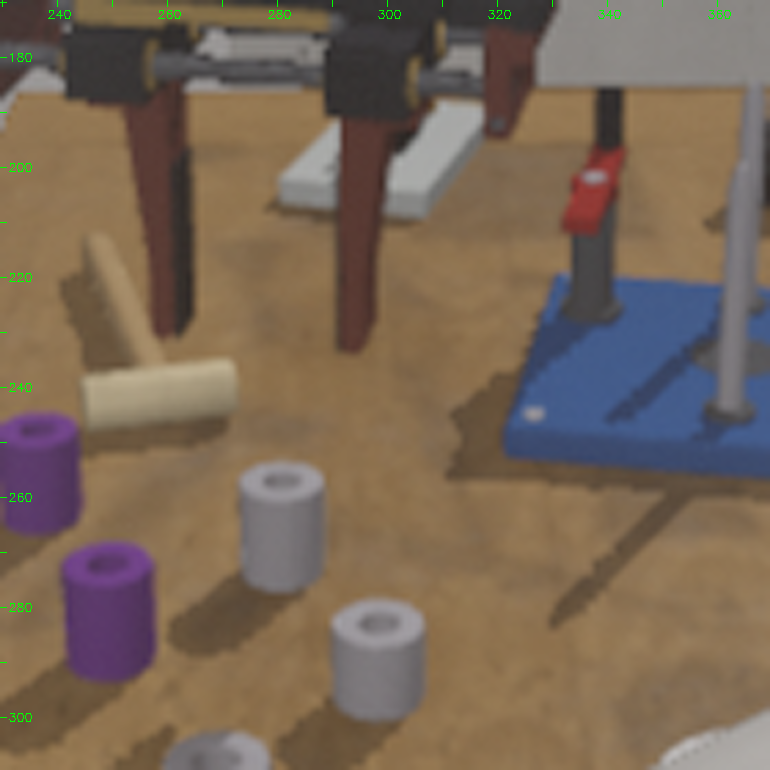

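View pics/t5.png

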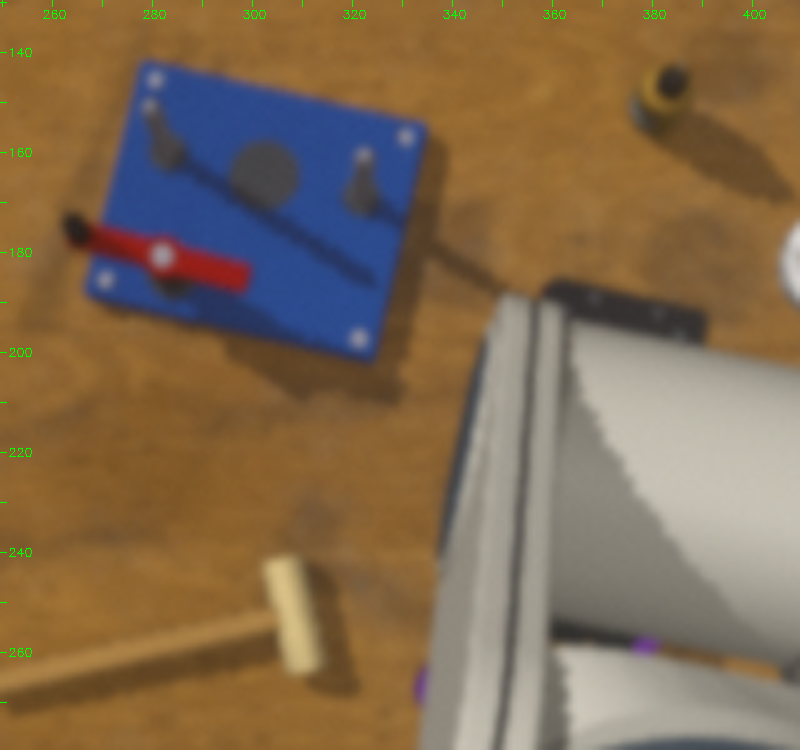

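```bash
python3 - <<'E'
from geo import *
from workcell import observe
s=observe();R=s['ee_rot'];p=s['eef_pos'];print(s['clock'],p,R[:,2])
for dz in(.0,.036,.041,.046): print(dz,[proj("side",p+[0,0,dz]+R@np.array([a,.011,.019])).round(1) for a in(-.0385,-.025,.025,.0385)])
E
python3 go.py .4597 -.0740 .02 -.2023
```

```text
7.2 [ 0.45797408 -0.0743871   0.0688102 ] [-1.00495621e-03  1.72500801e-04 -9.99999480e-01]
0.0 [array([256.5, 249.8]), array([263.9, 250.4]), array([292. , 252.7]), array([299.7, 253.3])]
0.036 [array([255.7, 231. ]), array([263.3, 231.6]), array([291.8, 233.8]), array([299.6, 234.3])]
0.041 [array([255.6, 228.4]), array([263.2, 228.9]), array([291.8, 231.1]), array([299.6, 231.7])]
0.046 [array([255.4, 225.7]), array([263.1, 226.3]), array([291.8, 228.4]), array([299.6, 228.9])]
clk 7.20 pos [ 0.458  -0.0744  0.0688] yaw -0.205 w 0.0502 F [ 0.7 -0.4  0.3] q6 0.02
shift cm [ 0.17 -0.07  4.88] turn -0.002
```

{"op": "move_arm", "data": {"plan": [[5, 0.17, -0.07, 2, 0], [5, 0.17, -0.07, 3.5, 0], [5, 0.17, -0.07, 3.5, 0], [5, 0.17, -0.07, 3.5, 0]]}}

```text
clock: 7.6
eef_pos: [0.4607, -0.0741, 0.0349]
ee_rot: [[0.979, -0.203, 0.001], [-0.203, -0.979, -0.0], [0.001, -0.0, -1.0]]
force: [0.1, -0.2, -0.1]
width: 0.0499
```

```bash
python3 go.py .4597 -.0740 -.006 -.2023
python3 - <<'E'
from workcell import vision
import cv2
for n in ("side",):
    cv2.imwrite(f"pics/{n}6.png",vision.grab_frame(n)[:,:,::-1])
E
python3 crop.py pics/side6.png pics/s6.png 230 190 350 310 6
```

```text
clk 7.60 pos [ 0.4607 -0.0741  0.0349] yaw -0.205 w 0.0499 F [ 0.1 -0.2 -0.1] q6 0.02
shift cm [-0.11  0.01  4.09] turn -0.002
```

View pics/s6.png

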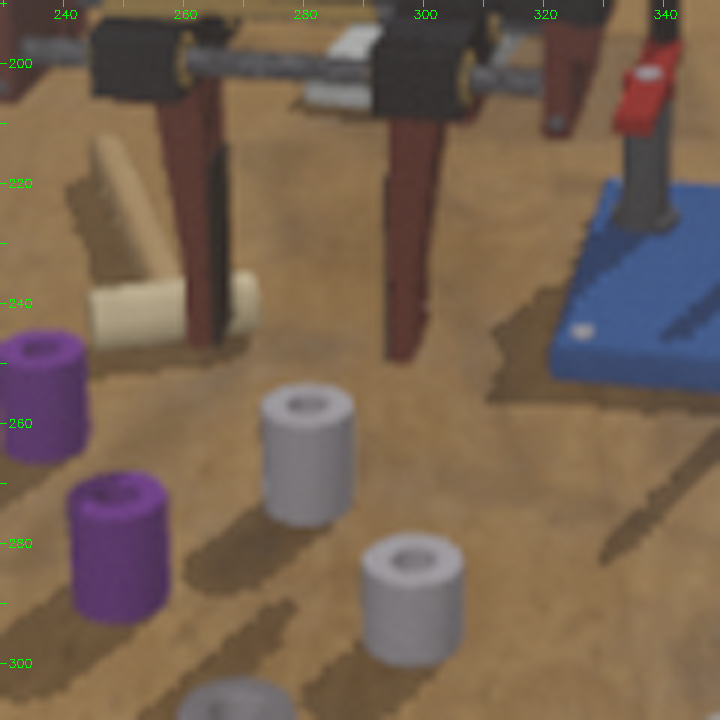

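Candidates (side view): silver (281,265) triangulates to 33 mm, silver (298,290) to 25 mm, silver (269,320) to 42 mm; the purple ones at (237,255) and (250,282) are look-alikes. The crop shows the silver 34 mm spacer centred between the fingers, so I take that one.

{"op": "move_arm", "data": {"plan": [[5, -0.1, 0, 1.5, 0], [5, -0.1, 0, 3, 0], [5, -0.1, 0, 4, 0], [5, -0.1, 0, 4, 0], [3.5, -0.1, 0, 4, 0], [2.5, -0.1, 0, 4, 0], [2.0, -0.1, 0, 4, 0], [2.0, -0.1, 0, 4, 0], [2.0, -0.1, 0, 4, 0]], "squeeze": 15}}

```text
clock: 8.55
eef_pos: [0.4593, -0.074, -0.0058]
ee_rot: [[0.979, -0.204, 0.001], [-0.204, -0.979, -0.0], [0.001, -0.0, -1.0]]
force: [-0.8, 1.4, 7.2]
width: 0.0269
```

```bash
python3 go.py .4597 -.0740 -.006 -.2023
python3 - <<'E'
from workcell import vision
import cv2
for n in ("side",):
    cv2.imwrite(f"pics/{n}7.png",vision.grab_frame(n)[:,:,::-1])
E
python3 crop.py pics/side7.png pics/s7.png 230 190 350 310 6
```

```text
clk 8.55 pos [ 0.4593 -0.074  -0.0058] yaw -0.205 w 0.0269 F [-0.8  1.4  7.2] q6 0.02
shift cm [ 0.04 -0.    0.02] turn -0.003
```

View pics/s7.png

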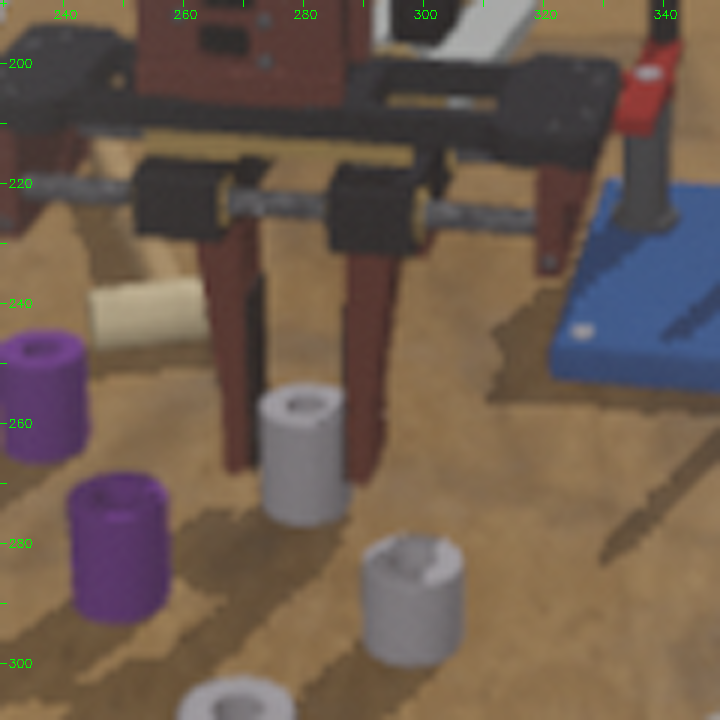

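{"op": "move_arm", "data": {"plan": [[2.0, 0, 0, -1, 0], [2.0, 0, 0, -3, 0], [2.0, 0, 0, -6, 0], [2.0, 0, 0, -8, 0], [2.0, 0, 0, -8, 0]]}}

```text
clock: 9.1
eef_pos: [0.4606, -0.0742, 0.0763]
ee_rot: [[0.979, -0.204, 0.005], [-0.204, -0.979, -0.001], [0.005, -0.0, -1.0]]
force: [-0.1, -0.0, -1.2]
width: 0.0273
```

```bash
python3 go.py .6296 .0589 .12 -.2023
python3 - <<'E'
from workcell import vision
import cv2
for n in ("side",):
    cv2.imwrite(f"pics/{n}8.png",vision.grab_frame(n)[:,:,::-1])
E
python3 crop.py pics/side8.png pics/s8.png 230 160 350 280 6
```

```text
clk 9.10 pos [ 0.4606 -0.0742  0.0763] yaw -0.205 w 0.0273 F [-0.1 -0.  -1.2] q6 0.02
shift cm [ 13.86 -16.47  -4.3 ] turn -0.003
```

View pics/s8.png

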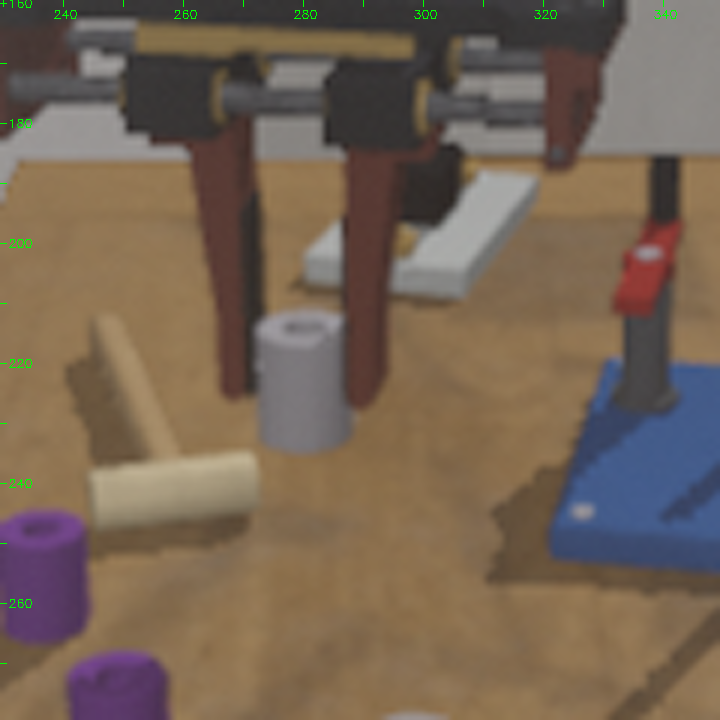

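{"op": "move_arm", "data": {"plan": [[2.0, 0, 0, -3, 0], [2.0, 0, 0, -5.5, 0], [2.0, 4, -5, -5.5, 0], [2.0, 7, -8.5, -5.5, 0], [2.0, 10, -12, -5.5, 0], [2.0, 12.5, -15, -5.5, 0], [2.0, 13.9, -16.5, -5.5, 0], [2.0, 13.9, -16.5, -5.5, 0], [2.0, 13.9, -16.5, -5.5, 0], [2.0, 13.9, -16.5, -5.5, 0]]}}

```text
clock: 10.15
eef_pos: [0.6268, 0.0585, 0.1277]
ee_rot: [[0.979, -0.204, -0.003], [-0.204, -0.979, -0.0], [-0.002, 0.001, -1.0]]
force: [0.3, 0.4, -1.6]
width: 0.0271
```

```bash
python3 go.py .6305 .0598 .0080 -.2023
```

```text
clk 10.15 pos [0.6268 0.0585 0.1277] yaw -0.206 w 0.0271 F [ 0.3  0.4 -1.6] q6 0.28
shift cm [ 0.37 -0.21 11.97] turn -0.003
```

{"op": "move_arm", "data": {"plan": [[2.0, 0.2, -0.15, 0, 0], [2.0, 0.2, -0.15, 2, 0], [2.0, 0.2, -0.15, 4, 0], [2.0, 0.2, -0.15, 4, 0], [2.0, 0.2, -0.15, 4, 0]]}}

```text
clock: 10.65
eef_pos: [0.6305, 0.06, 0.0889]
ee_rot: [[0.979, -0.204, -0.001], [-0.204, -0.979, -0.0], [-0.001, 0.0, -1.0]]
force: [0.6, -0.6, -0.5]
width: 0.0272
```

```bash
python3 go.py .6305 .0598 .0080 -.2023
python3 - <<'E'
from workcell import vision
import cv2
for n in ("side","top"):
    cv2.imwrite(f"pics/{n}9.png",vision.grab_frame(n)[:,:,::-1])
E
python3 crop.py pics/side9.png pics/s9.png 290 125 430 255 5.5
python3 crop.py pics/top9.png pics/t9.png 250 110 370 220 6
python3 go.py .6305 .0598 .0080 -.2023
```

```text
clk 10.65 pos [0.6305 0.06   0.0889] yaw -0.206 w 0.0272 F [ 0.6 -0.6 -0.5] q6 0.28
shift cm [0.01 0.01 8.09] turn -0.003
clk 10.75 pos [0.6314 0.0602 0.0898] yaw -0.205 w 0.0272 F [-0.3 -0.4 -1.7] q6 0.28
shift cm [-0.09  0.06  8.18] turn -0.003
```

View pics/s9.png

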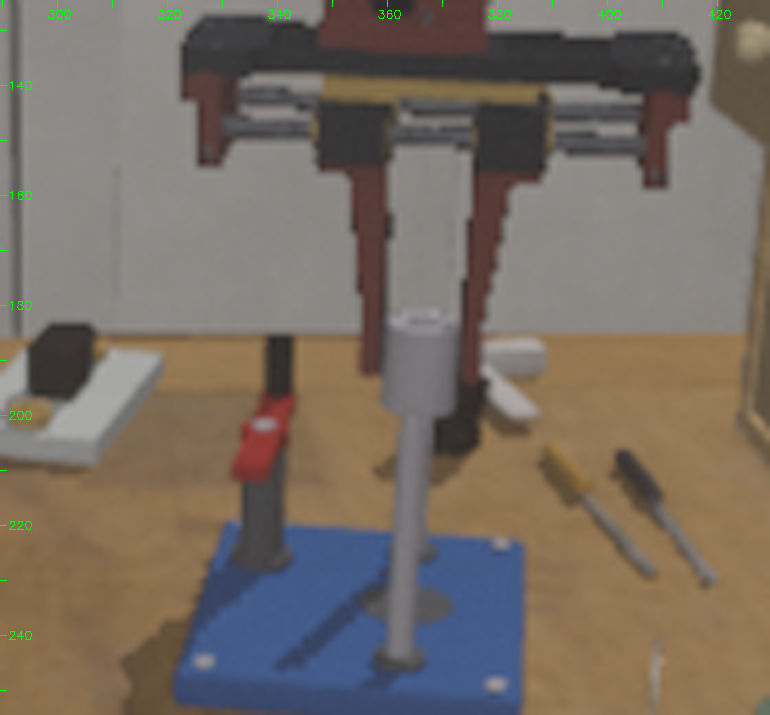

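View pics/t9.png

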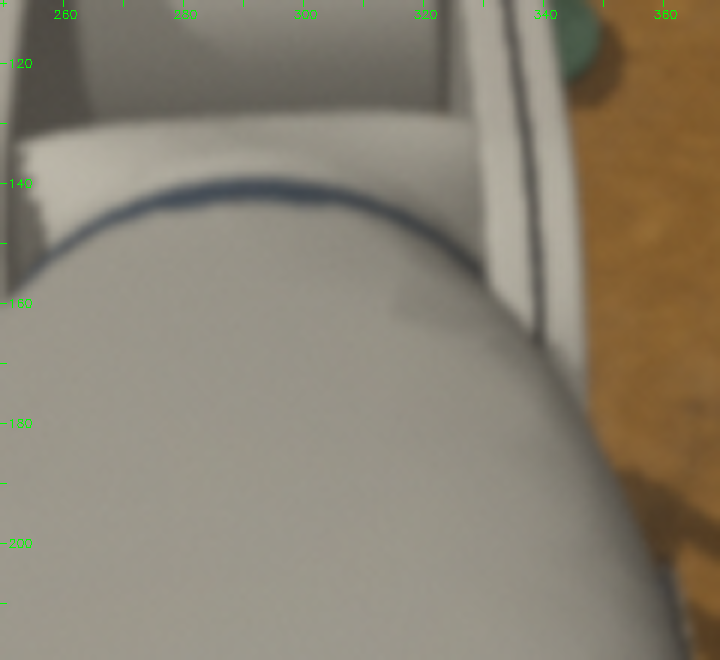

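{"op": "move_arm", "data": {"plan": [[2.0, -0.05, 0.03, 2, 0], [2.0, -0.05, 0.03, 4, 0], [2.0, -0.05, 0.03, 6, 0], [2.0, -0.05, 0.03, 7, 0], [2.0, -0.05, 0.03, 7.5, 0], [2.0, -0.05, 0.03, 7.5, 0], [2.0, -0.05, 0.03, 7.5, 0]]}}

```text
clock: 11.45
eef_pos: [0.631, 0.0603, 0.0146]
ee_rot: [[0.979, -0.204, 0.001], [-0.204, -0.979, 0.0], [0.001, -0.0, -1.0]]
force: [0.9, -0.2, -1.0]
width: 0.0275
```

```bash
python3 go.py .6305 .0598 .0080 -.2023
python3 - <<'E'
from workcell import vision
import cv2
for n in ("side",):
    cv2.imwrite(f"pics/{n}10.png",vision.grab_frame(n)[:,:,::-1])
E
python3 crop.py pics/side10.png pics/s10.png 290 145 430 265 5.5
python3 go.py .6305 .0598 .0080 -.2023
```

```text
clk 11.45 pos [0.631  0.0603 0.0146] yaw -0.205 w 0.0275 F [ 0.9 -0.2 -1. ] q6 0.28
shift cm [-0.04  0.06  0.66] turn -0.003
clk 11.50 pos [0.6311 0.0603 0.0147] yaw -0.205 w 0.0270 F [ 0.2  0.5 -0.2] q6 0.28
shift cm [-0.05  0.06  0.67] turn -0.003
```

View pics/s10.png

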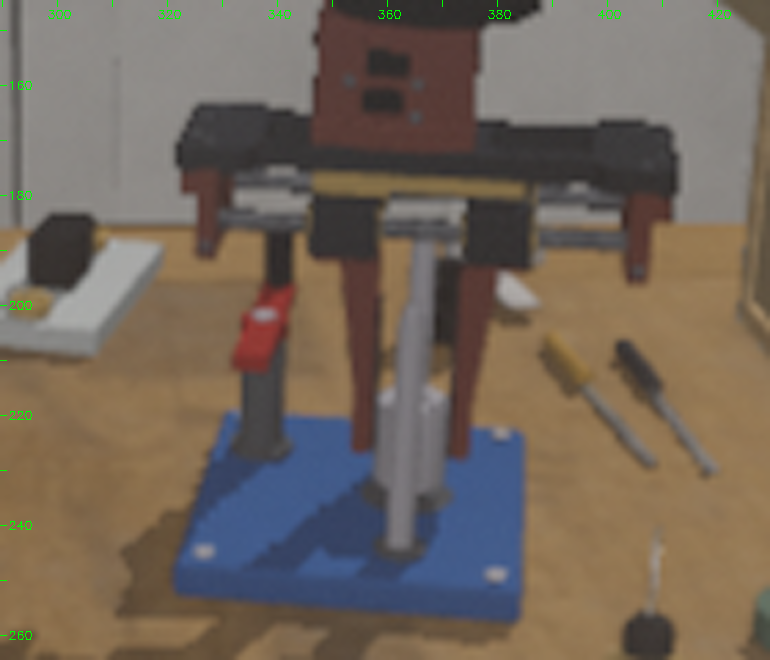

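{"op": "move_arm", "data": {"plan": [[2.0, -0.03, 0.03, 0.3, 0], [2.0, -0.03, 0.03, 0.5, 0], [2.0, -0.03, 0.03, 0.6, 0], [2.0, -0.03, 0.03, 0.65, 0], [2.0, -0.03, 0.03, 0.65, 0]]}}

```text
clock: 12.0
eef_pos: [0.63, 0.06, 0.0082]
ee_rot: [[0.979, -0.204, 0.0], [-0.204, -0.979, 0.0], [0.0, -0.0, -1.0]]
force: [-4.0, -0.6, 9.3]
width: 0.0272
```

{"op": "move_arm", "data": {"plan": [[2.8, 0, 0, 0, 0], [3.4, 0, 0, 0, 0], [4.2, 0, 0, 0, 0], [4.2, 0, 0, 0, 0], [4.2, 0, 0, -2, 0], [4.2, 0, 0, -5, 0], [4.2, 0, 0, -9, 0], [4.2, 0, 0, -13, 0], [4.2, 0, 0, -15, 0]]}}

```text
clock: 12.9
eef_pos: [0.6315, 0.0602, 0.1608]
ee_rot: [[0.979, -0.204, 0.005], [-0.204, -0.979, 0.0], [0.004, -0.001, -1.0]]
force: [1.0, -0.3, 0.5]
width: 0.0418
```

```bash
python3 go.py .5019 .3173 .12 -.2877
```

```text
clk 12.90 pos [0.6315 0.0602 0.1608] yaw -0.205 w 0.0418 F [ 1.  -0.3  0.5] q6 0.28
shift cm [-17.95 -22.53   4.03] turn 0.083
```

{"op": "move_arm", "data": {"plan": [[5, -17.9, -22.5, 0, 0.08], [5, -17.9, -22.5, 0, 0.08], [5, -17.9, -22.5, 0, 0.08], [5, -17.9, -22.5, 0, 0.08], [5, -17.9, -22.5, 0, 0.08], [5, -17.9, -22.5, 0, 0.08], [5, -17.9, -22.5, 3, 0.08], [5, -17.9, -22.5, 6, 0.08], [5, -17.9, -22.5, 6, 0.08], [5, -17.9, -22.5, 6, 0.08]]}}

```text
clock: 13.9
eef_pos: [0.5003, 0.3166, 0.0971]
ee_rot: [[0.96, -0.281, -0.001], [-0.281, -0.96, -0.001], [-0.001, 0.001, -1.0]]
force: [1.0, 0.3, 0.9]
width: 0.0497
```

```bash
python3 - <<'E'
from workcell import vision
import cv2
for n in ("side","top"):
    cv2.imwrite(f"pics/{n}11.png",vision.grab_frame(n)[:,:,::-1])
E
python3 crop.py pics/side11.png pics/s11.png 250 125 390 245 5.5
python3 crop.py pics/top11.png pics/t11.png 160 130 340 250 4.4
python3 go.py .5019 .3173 .06 -.2877
```

```text
clk 14.00 pos [0.5015 0.317  0.0985] yaw -0.286 w 0.0502 F [0.6 0.3 0.4] q6 0.83
shift cm [ 0.03 -0.03  3.85] turn 0.002
```

View pics/s11.png

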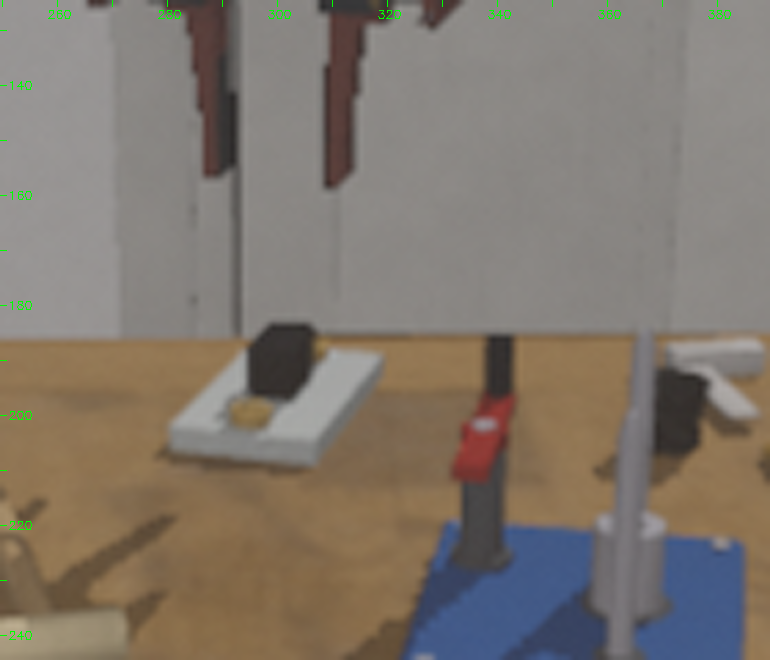

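View pics/t11.png

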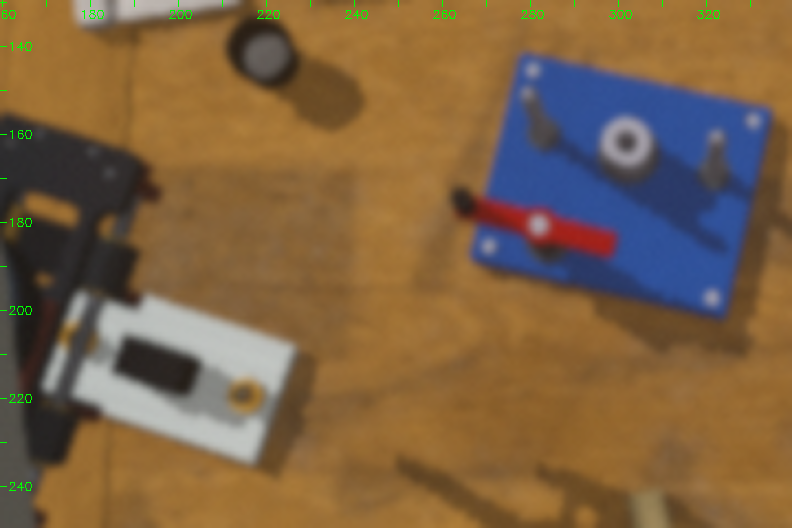

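Run:
```python
from geo import *
from workcell import observe
s=observe();R=s['ee_rot'];p=s['eef_pos']
for dz in(.036,.041,.046): print(dz,[proj("side",p+[0,0,dz]+R@np.array([a,.011,.019])).round(1) for a in(-.0385,-.025,.025,.0385)])
for y in(-.03,0,.03): print(y,proj("side",p+[0,y,.041]+R@np.array([.025,.011,.019])))
# body corners top
for x in(-.089,.089):
  for y in(-.0375,.0375):
    for z in (-.061,-.10): print(x,y,z,proj("top",p+[0,0,.041]+R@np.array([x,y,z])).round(1))
T=lambda x,y:(160+x/4.4-.5,130+y/4.4-.5)
a=atz("top",T(627,141),.048);print("spacer",a, "fixture-rel",R2(.2023)@(a-[.6296,.0589,0])*1000)
```

```text
0.036 [array([284.9, 157.5]), array([290. , 157.9]), array([308.8, 159.2]), array([314. , 159.6])]
0.041 [array([284.9, 155.6]), array([289.9, 156. ]), array([308.8, 157.3]), array([314. , 157.7])]
0.046 [array([284.9, 153.7]), array([289.9, 154.1]), array([308.9, 155.4]), array([314. , 155.7])]
-0.03 [309.26039045 160.31579205]
0 [308.84399093 157.31673822]
0.03 [308.44868904 154.46963678]
-0.089 -0.0375 -0.061 [133.9 242.6]
-0.089 -0.0375 -0.1 [123.7 242.6]
-0.089 0.0375 -0.061 [169.9 254.3]
-0.089 0.0375 -0.1 [161.7 255. ]
0.089 -0.0375 -0.061 [165.  157.6]
0.089 -0.0375 -0.1 [156.7 152.9]
0.089 0.0375 -0.061 [200.3 168.7]
0.089 0.0375 -0.1 [193.9 164.7]
spacer [0.62910344 0.05910839 0.048     ] fixture-rel [-0.52830333  0.10437069 48.        ]
```

{"op": "move_arm", "data": {"plan": [[5, 0, 0, 3, 0], [5, 0, 0, 6, 0], [5, 0, 0, 8, 0], [5, 0, 0, 9.5, 0], [5, 0, 0, 10.2, 0], [5, 0, 0, 10.2, 0], [5, 0, 0, 10.2, 0]]}}

```text
clock: 14.7
eef_pos: [0.5012, 0.3171, -0.0039]
ee_rot: [[0.96, -0.281, 0.001], [-0.281, -0.96, 0.001], [0.001, -0.001, -1.0]]
force: [-0.5, 0.5, 0.5]
width: 0.05
```

```bash
python3 - <<'E'
from workcell import vision
import cv2
for n in ("side","top"):
    cv2.imwrite(f"pics/{n}12.png",vision.grab_frame(n)[:,:,::-1])
E
python3 crop.py pics/side12.png pics/s12.png 260 145 360 235 7
python3 crop.py pics/top12.png pics/t12.png 150 160 250 250 7
python3 go.py .5019 .3173 -.006 -.2877
```

```text
clk 14.80 pos [ 0.5013  0.3172 -0.0037] yaw -0.285 w 0.0501 F [ 0.6  1.1 -0.2] q6 0.83
shift cm [ 0.06 -0.02  0.23] turn 0.003
```

View pics/s12.png

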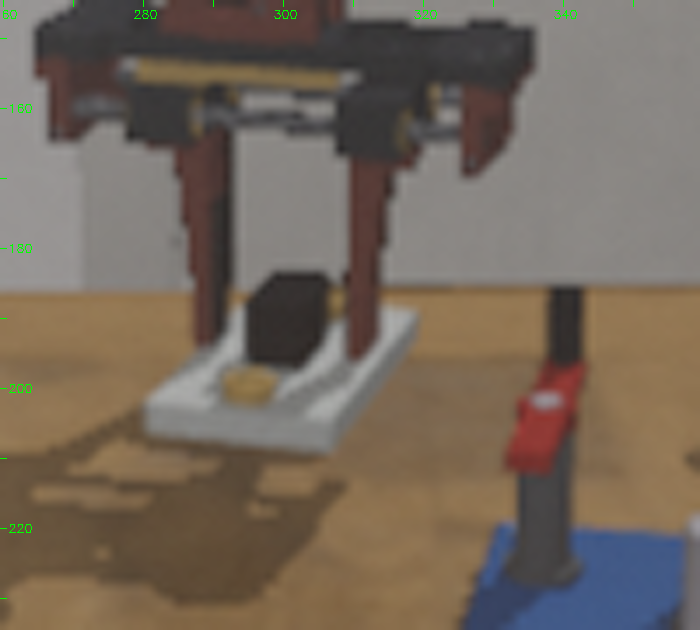

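View pics/t12.png

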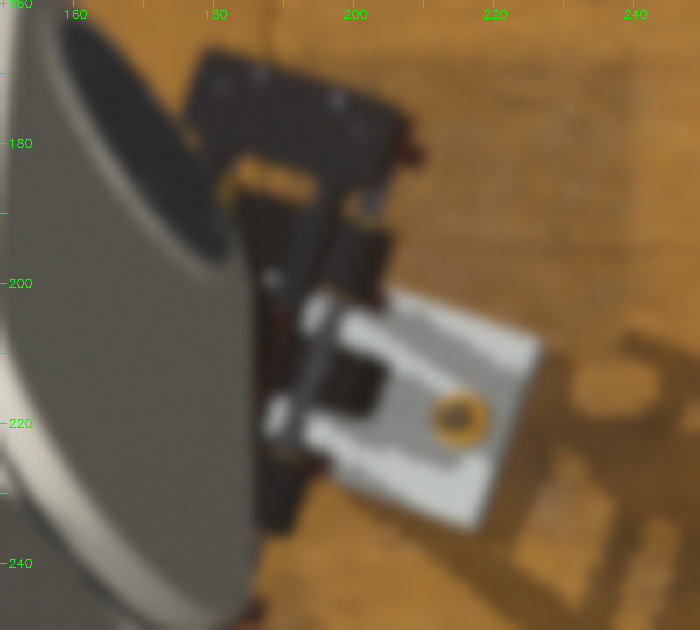

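{"op": "move_arm", "data": {"plan": [[4, 0.05, 0, 0.1, 0], [3, 0.05, 0, 0.1, 0], [2, 0.05, 0, 0.1, 0], [1.5, 0.05, 0, 0.1, 0], [1.5, 0.05, 0, 0.1, 0], [1.5, 0.05, 0, 0.1, 0]], "squeeze": 30}}

```text
clock: 15.4
eef_pos: [0.5011, 0.3167, -0.0057]
ee_rot: [[0.96, -0.281, 0.0], [-0.281, -0.96, 0.0], [0.0, -0.0, -1.0]]
force: [-0.3, -0.5, 2.3]
width: 0.024
```

{"op": "move_arm", "data": {"plan": [[1.5, 0.05, 0, -1, 0], [1.5, 0.05, 0, -3, 0], [1.5, 0.05, 0, -6, 0], [1.5, 0.05, 0, -9, 0], [1.5, 0.05, 0, -12, 0], [1.5, 0.05, 0, -14, 0], [1.5, 0.05, 0, -14, 0], [1.5, 0.05, 0, -14, 0]]}}

```text
clock: 16.2
eef_pos: [0.501, 0.3163, 0.134]
ee_rot: [[0.96, -0.281, -0.0], [-0.281, -0.96, -0.0], [-0.0, 0.0, -1.0]]
force: [-0.5, -0.8, -4.0]
width: 0.0235
```

```bash
python3 - <<'E'
from workcell import vision
import cv2
for n in ("side","top"):
    cv2.imwrite(f"pics/{n}13.png",vision.grab_frame(n)[:,:,::-1])
E
python3 crop.py pics/side13.png pics/s13.png 250 65 370 185 6
python3 crop.py pics/top13.png pics/t13.png 150 160 250 250 7
python3 go.py .6305 .0598 .145 -.2023
```

```text
clk 16.30 pos [0.5003 0.3158 0.1327] yaw -0.285 w 0.0239 F [-0.2  0.1 -3.7] q6 0.83
shift cm [19.69 20.91 -1.23] turn -0.083
```

View pics/s13.png

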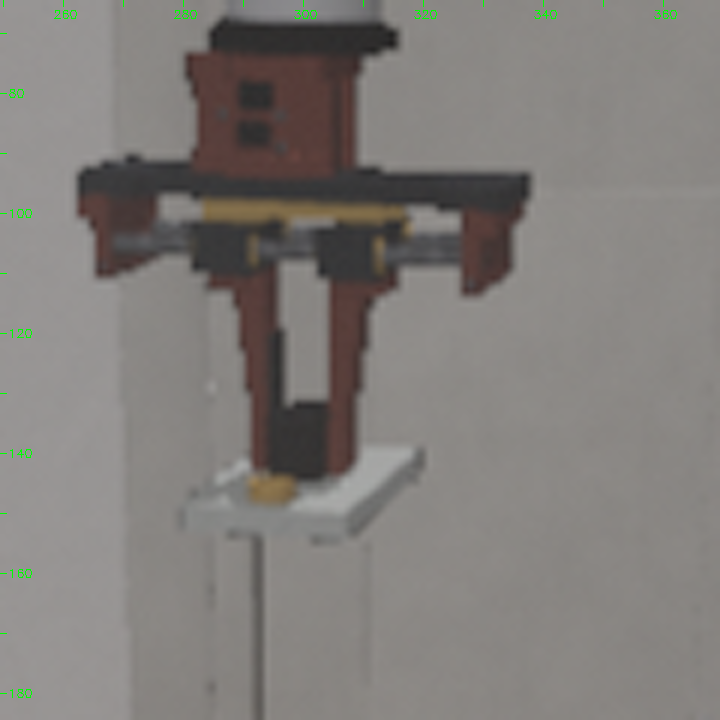

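View pics/t13.png

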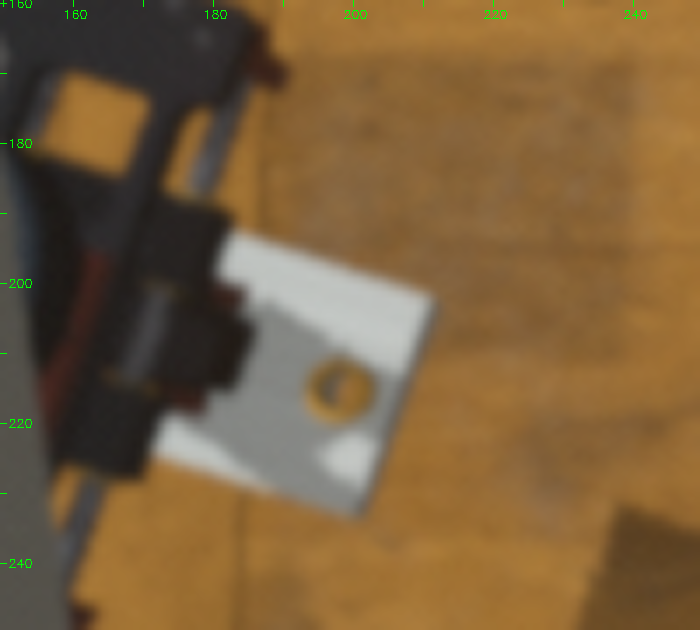

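Run:
```python
from geo import *
from workcell import observe
s=observe();R=s['ee_rot'];p=s['eef_pos'];print(p)
T=lambda x,y:np.array((150+x/7-.5,160+y/7-.5))
S=lambda x,y:np.array((250+x/6-.5,65+y/6-.5))
off=np.array([.0009,.00095,0])
us=p[2]+.0057
Rt=R2(-.2877+.002)
for nm,l,px in(("collar",(0,-.05,.02),T(341,387)),("c+",(.035,-.065,.012),T(437,298)),("c-",(-.035,-.065,.012),T(360,518))):
    a=atz("top",px,us+l[2])+off
    d=R.T@(a-p)*1000; 
    cen=a-R2(np.arctan2(R[1,0],R[0,0]))@np.array(l)
    print(nm,a,"tool mm",d.round(1),"centre-TCP",R.T@(cen-p)*1000)
print("collar tri",tri(S(272,484),T(341,387)))
c1=atz("top",T(437,298),us+.012);c2=atz("top",T(360,518),us+.012);d=c1-c2;print("yaw",np.arctan2(d[1],d[0]),np.linalg.norm(d))
```

```text
[0.50029259 0.31580076 0.1326669 ]
collar [0.4877377  0.26932739 0.1583669 ] tool mm [  1.   48.2 -25.6] centre-TCP [ 1.00811607 -1.85962798 -5.70576443]
c+ [0.51588455 0.24430629 0.1503669 ] tool mm [ 35.   64.3 -17.6] centre-TCP [ 0.05476264 -0.76222301 -5.7016998 ]
c- [0.44907816 0.26402899 0.1503669 ] tool mm [-34.6  64.1 -17.5] centre-TCP [ 0.39804305 -0.90481389 -5.70264177]
collar tri (array([0.48691721, 0.26825969, 0.15875275]), array([-0.05874926,  0.00473346,  0.00040363, -0.05059955]))
yaw -0.2870673502471725 0.06965686493030729
```

```bash
python3 go.py .6301 .0589 .135 -.2023
```

```text
clk 16.30 pos [0.5003 0.3158 0.1327] yaw -0.285 w 0.0239 F [-0.2  0.1 -3.7] q6 0.83
shift cm [19.68 21.   -0.23] turn -0.083
```

{"op": "move_arm", "data": {"plan": [[1.5, 4, 4.2, 0, 0], [1.5, 7, 7.4, 0, -0.03], [1.5, 10, 10.6, 0, -0.08], [1.5, 13, 13.8, 0, -0.08], [1.5, 16, 17, 0, -0.08], [1.5, 18.5, 19.7, 0, -0.08], [1.5, 19.6, 21, 0, -0.08], [1.5, 19.6, 21, 0, -0.08], [1.5, 19.6, 21, 0, -0.08], [1.5, 19.6, 21, 0, -0.08]]}}

```text
clock: 17.3
eef_pos: [0.6294, 0.0612, 0.1335]
ee_rot: [[0.979, -0.202, -0.002], [-0.202, -0.979, 0.0], [-0.002, 0.0, -1.0]]
force: [0.0, 0.1, -2.5]
width: 0.0242
```

```bash
python3 go.py .6301 .0589 .135 -.2023
```

```text
clk 17.30 pos [0.6294 0.0612 0.1335] yaw -0.204 w 0.0242 F [ 0.   0.1 -2.5] q6 0.28
shift cm [ 0.12  0.21 -0.15] turn -0.001
```

{"op": "move_arm", "data": {"plan": [[1.5, 0.05, 0.1, 0, 0], [1.5, 0.05, 0.1, 0, 0], [1.5, 0.05, 0.1, 0, 0], [1.5, 0.05, 0.1, 0, 0]]}}

```text
clock: 17.7
eef_pos: [0.6307, 0.0591, 0.1343]
ee_rot: [[0.979, -0.203, 0.0], [-0.203, -0.979, 0.0], [0.0, -0.0, -1.0]]
force: [-1.5, 0.7, -3.3]
width: 0.0238
```

```bash
python3 - <<'E'
from workcell import vision
import cv2
for n in ("side","top"):
    cv2.imwrite(f"pics/{n}14.png",vision.grab_frame(n)[:,:,::-1])
E
python3 crop.py pics/side14.png pics/s14.png 310 95 430 215 6
python3 crop.py pics/top14.png pics/t14.png 250 120 370 220 6.5
python3 go.py .6301 .0589 .135 -.2023
```

```text
clk 17.80 pos [0.6307 0.0589 0.1342] yaw -0.205 w 0.0239 F [ 0.4 -0.3 -3.8] q6 0.28
shift cm [-0.06  0.01 -0.08] turn -0.003
```

View pics/s14.png

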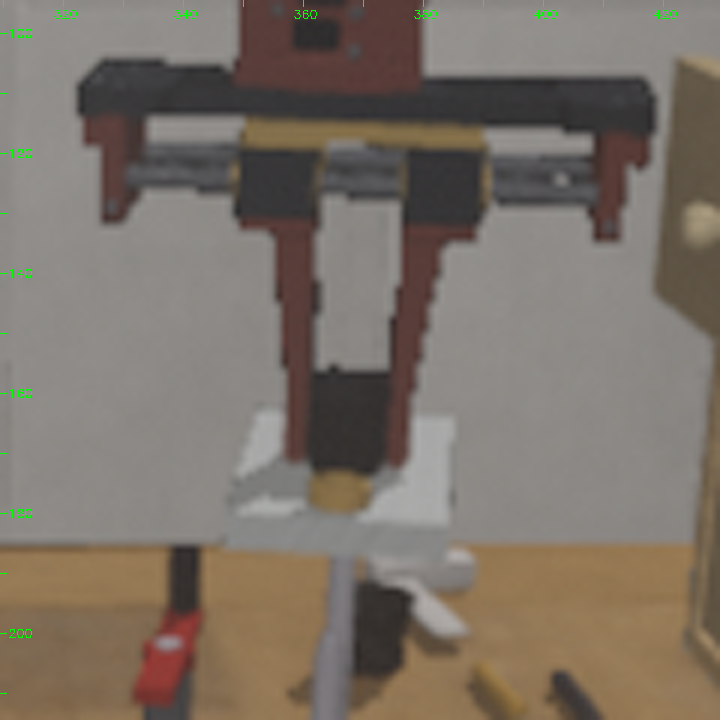

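View pics/t14.png

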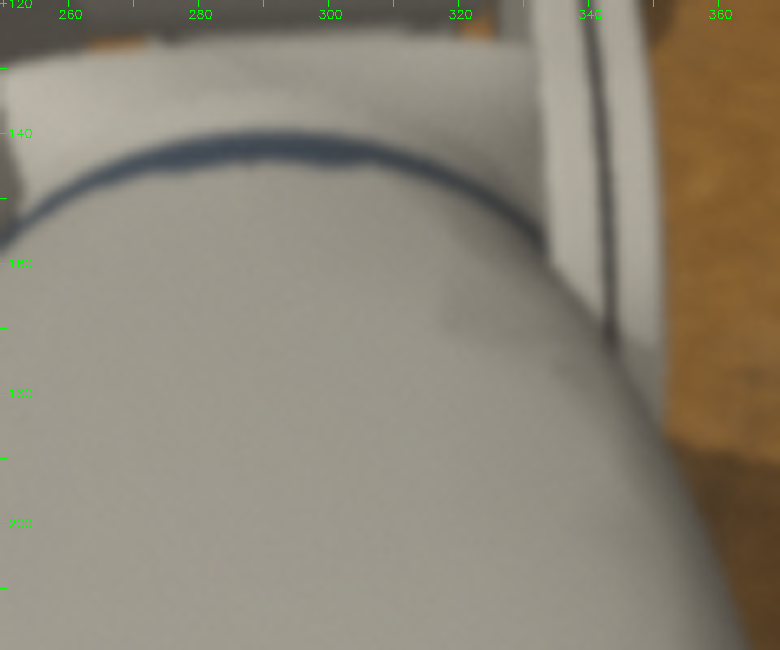

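Run:
```python
from geo import *
c=np.array([.6296,.0589,0])
for z in(.11,.14,.16): print(proj("side",R2(-.2023)@np.array([0,-.05,0])+c+[0,0,z]))
# plate front edge
for x in(-.035,.035): print(proj("side",R2(-.2023)@np.array([x,-.065,0])+c+[0,0,.140]),proj("side",R2(-.2023)@np.array([x,-.065,0])+c+[0,0,.152]))
```

```text
[364.47387943 199.81846548]
[365.27643624 184.96182652]
[365.82315586 174.84115244]
[346.21035428 186.30895631] [346.44038099 180.19304368]
[383.84662802 188.49000761] [384.2804375 182.3155472]
```

{"op": "move_arm", "data": {"plan": [[1.5, -0.04, 0, 1, 0], [1.5, -0.04, 0, 2, 0], [1.5, -0.04, 0, 2.5, 0], [1.5, -0.04, 0, 2.7, 0], [1.5, -0.04, 0, 2.7, 0], [1.5, -0.04, 0, 2.7, 0]]}}

```text
clock: 18.4
eef_pos: [0.6306, 0.0588, 0.1073]
ee_rot: [[0.979, -0.204, 0.0], [-0.204, -0.979, -0.0], [0.0, -0.0, -1.0]]
force: [-0.7, 0.0, -2.1]
width: 0.0234
```

```bash
python3 - <<'E'
from workcell import vision
import cv2
for n in ("side","top"):
    cv2.imwrite(f"pics/{n}15.png",vision.grab_frame(n)[:,:,::-1])
E
python3 crop.py pics/side15.png pics/s15.png 320 135 420 235 7
python3 go.py .6301 .0589 .100 -.2023
```

```text
clk 18.50 pos [0.6307 0.0588 0.1075] yaw -0.205 w 0.0242 F [ 0.3  0.5 -3.1] q6 0.28
shift cm [-0.06  0.01  0.75] turn -0.003
```

View pics/s15.png

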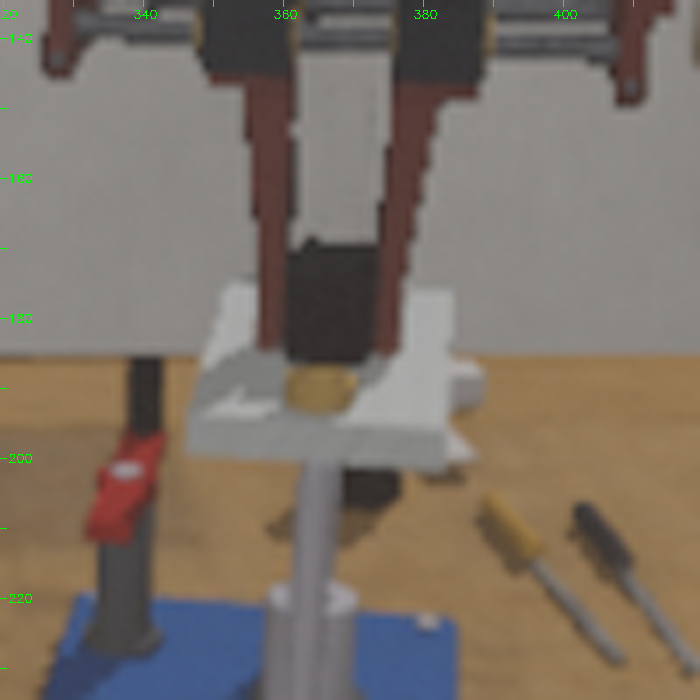

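{"op": "move_arm", "data": {"plan": [[1.5, -0.04, 0, 0.3, 0], [1.5, -0.04, 0, 0.5, 0], [1.5, -0.04, 0, 0.7, 0], [1.5, -0.04, 0, 0.9, 0], [1.5, -0.04, 0, 0.9, 0]]}}

```text
clock: 19.0
eef_pos: [0.6297, 0.0589, 0.0978]
ee_rot: [[0.979, -0.204, -0.001], [-0.204, -0.979, -0.0], [-0.001, 0.0, -1.0]]
force: [0.6, -0.6, -3.5]
width: 0.0238
```

{"op": "move_arm", "data": {"plan": [[1.5, 0, 0, 0.3, 0], [1.5, 0, 0, 0.6, 0], [1.5, 0, 0, 0.9, 0], [1.5, 0, 0, 1.2, 0], [1.5, 0, 0, 1.2, 0]]}}

```text
clock: 19.5
eef_pos: [0.6296, 0.0589, 0.0856]
ee_rot: [[0.979, -0.204, -0.001], [-0.204, -0.979, -0.0], [-0.001, 0.0, -1.0]]
force: [0.1, -0.9, -3.1]
width: 0.0242
```

{"op": "move_arm", "data": {"plan": [[1.5, 0, 0, 0.5, 0], [1.5, 0, 0, 1.0, 0], [1.5, 0, 0, 1.5, 0], [1.5, 0, 0, 2.0, 0], [1.5, 0, 0, 2.5, 0], [1.5, 0, 0, 3.0, 0], [1.5, 0, 0, 3.5, 0], [1.5, 0, 0, 3.7, 0], [1.5, 0, 0, 3.7, 0]]}}

```text
clock: 20.4
eef_pos: [0.6297, 0.0589, 0.0488]
ee_rot: [[0.979, -0.204, -0.001], [-0.204, -0.979, -0.0], [-0.001, 0.0, -1.0]]
force: [-0.2, -0.3, -3.0]
width: 0.0238
```

```bash
python3 - <<'E'
from workcell import vision
import cv2
cv2.imwrite(f"pics/side16.png",vision.grab_frame("side")[:,:,::-1])
E
python3 crop.py pics/side16.png pics/s16.png 310 155 410 255 7
python3 go.py .6301 .0589 .042 -.2023
```

```text
clk 20.45 pos [0.6299 0.0589 0.049 ] yaw -0.205 w 0.0236 F [ 0.2  0.5 -3.4] q6 0.28
shift cm [ 0.02 -0.    0.7 ] turn -0.003
```

View pics/s16.png

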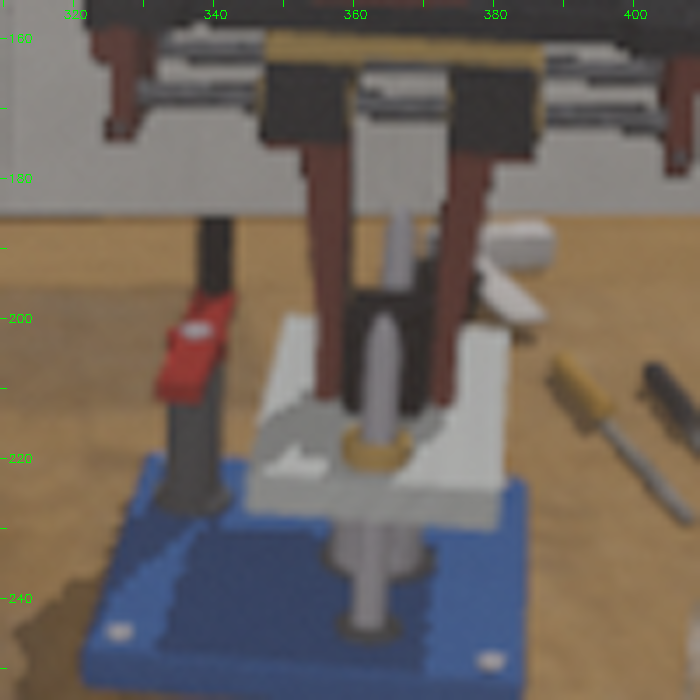

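Both rods stand through the collars. I lower the last 6 to 7 mm gently.

{"op": "move_arm", "data": {"plan": [[1.5, 0, 0, 0.3, 0], [1.5, 0, 0, 0.45, 0], [1.5, 0, 0, 0.55, 0], [1.5, 0, 0, 0.62, 0], [1.5, 0, 0, 0.65, 0], [1.5, 0, 0, 0.65, 0]]}}

```text
clock: 21.05
eef_pos: [0.63, 0.0589, 0.0427]
ee_rot: [[0.979, -0.204, -0.0], [-0.204, -0.979, -0.0], [-0.0, 0.0, -1.0]]
force: [-0.9, 0.2, -3.1]
width: 0.0241
```

{"op": "move_arm", "data": {"plan": [[1.5, 0, 0, 0.05, 0], [1.5, 0, 0, 0.1, 0], [1.5, 0, 0, 0.1, 0]]}}

```text
clock: 21.35
eef_pos: [0.6301, 0.0589, 0.0423]
ee_rot: [[0.979, -0.204, 0.0], [-0.204, -0.979, 0.0], [0.0, -0.0, -1.0]]
force: [-1.7, -0.3, 4.4]
width: 0.0236
```

{"op": "move_arm", "data": {"plan": [[2.6, 0, 0, 0, 0], [3.0, 0, 0, 0, 0], [4.0, 0, 0, 0, 0], [4.0, 0, 0, 0, 0], [4.0, 0, 0, -2, 0], [4.0, 0, 0, -5, 0], [4.0, 0, 0, -9, 0], [4.0, 0, 0, -11, 0], [4.0, 0, 0, -11, 0]]}}

```text
clock: 22.25
eef_pos: [0.6323, 0.0591, 0.1552]
ee_rot: [[0.979, -0.204, 0.006], [-0.204, -0.979, 0.0], [0.006, -0.002, -1.0]]
force: [-0.1, -0.6, -0.6]
width: 0.0402
```

```bash
python3 - <<'E'
from workcell import vision
import cv2
cv2.imwrite(f"pics/side17.png",vision.grab_frame("side")[:,:,::-1])
E
python3 crop.py pics/side17.png pics/s17.png 310 155 410 255 7
python3 go.py .5867 .1428 .13 -.265
```

```text
clk 22.30 pos [0.6309 0.059  0.153 ] yaw -0.205 w 0.0400 F [-0.3 -1.1 -0.5] q6 0.28
shift cm [-6.04 -7.3   2.28] turn 0.06
```

View pics/s17.png

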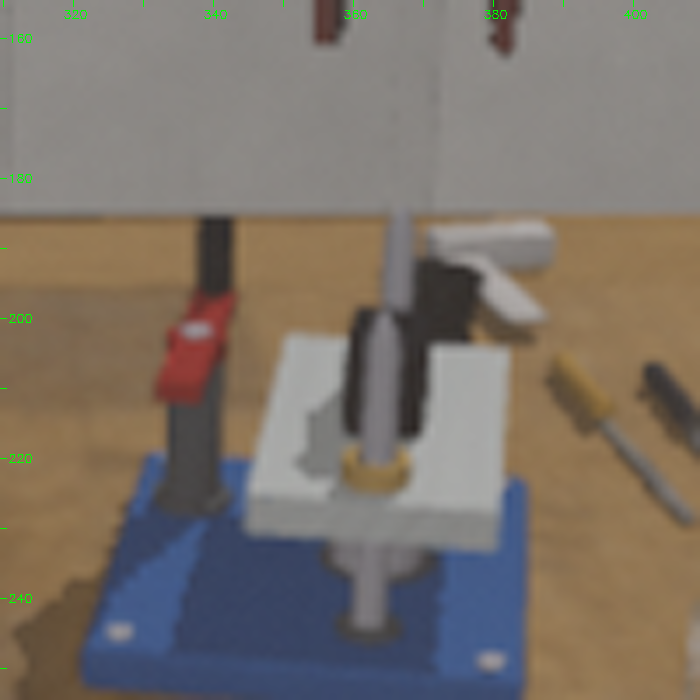

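{"op": "move_arm", "data": {"plan": [[3, -6.04, -7.3, 0, 0.03], [3, -6.04, -7.3, 0, 0.03], [3, -6.04, -7.3, 0, 0.03], [3, -6.04, -7.3, 2, 0.03], [3, -6.04, -7.3, 2, 0.03], [3, -6.04, -7.3, 2, 0.03]]}}

```text
clock: 22.9
eef_pos: [0.585, 0.142, 0.1304]
ee_rot: [[0.972, -0.233, -0.003], [-0.233, -0.972, -0.001], [-0.002, 0.001, -1.0]]
force: [0.1, -0.8, 0.1]
width: 0.0297
```

```bash
python3 - <<'E'
from workcell import vision
import cv2
for n in ("side","top"):
    cv2.imwrite(f"pics/{n}18.png",vision.grab_frame(n)[:,:,::-1])
E
python3 crop.py pics/side18.png pics/s18.png 290 105 410 225 6
python3 go.py .5868 .1428 .058 -.235
```

```text
clk 23.00 pos [0.586  0.1421 0.1316] yaw -0.236 w 0.0300 F [-0.1  0.2  0.8] q6 0.45
shift cm [ 0.06 -0.09  7.36] turn -0.001
```

View pics/s18.png

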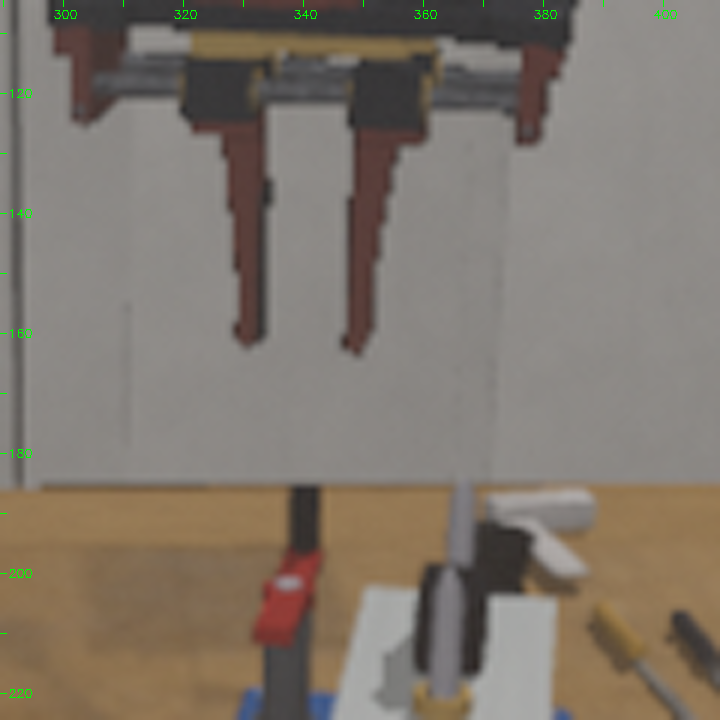

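Pin at u≈340 lies midway between the fingertips (inner edges 334 and 347). I go down onto it and close.

{"op": "move_arm", "data": {"plan": [[3, 0.05, -0.08, 2, 0], [3, 0.05, -0.08, 4, 0], [3, 0.05, -0.08, 6, 0], [3, 0.05, -0.08, 7.2, 0], [3, 0.05, -0.08, 7.2, 0], [1.8, 0.05, -0.08, 7.2, 0], [1.0, 0.05, -0.08, 7.2, 0], [0.8, 0.05, -0.08, 7.2, 0], [0.8, 0.05, -0.08, 7.2, 0], [0.8, 0.05, -0.08, 7.2, 0]], "squeeze": 6}}

```text
clock: 24.0
eef_pos: [0.5873, 0.1436, 0.0607]
ee_rot: [[0.973, -0.233, 0.002], [-0.233, -0.973, 0.0], [0.002, -0.001, -1.0]]
force: [0.7, -0.2, 5.3]
width: 0.0121
```

{"op": "move_arm", "data": {"plan": [[0.8, -0.4, 0.02, -0.1, -0.1], [0.8, -0.79, 0.08, -0.1, -0.2], [0.8, -1.18, 0.18, -0.1, -0.3], [0.8, -1.56, 0.32, -0.1, -0.4], [0.8, -1.92, 0.49, -0.1, -0.5], [0.8, -2.26, 0.7, -0.1, -0.6], [0.8, -2.58, 0.94, -0.1, -0.7], [0.8, -2.87, 1.21, -0.1, -0.8], [0.8, -3.13, 1.51, -0.1, -0.9], [0.8, -3.37, 1.84, -0.1, -1.0]]}}

```text
clock: 25.0
eef_pos: [0.5501, 0.133, 0.0608]
ee_rot: [[0.718, 0.696, 0.002], [0.696, -0.718, -0.0], [0.001, 0.001, -1.0]]
force: [3.7, -2.3, -3.6]
width: 0.0117
```

{"op": "move_arm", "data": {"plan": [[0.8, -0.4, 0.02, 0, -0.1], [0.8, -0.79, 0.08, 0, -0.2], [0.8, -1.18, 0.18, 0, -0.3], [0.8, -1.56, 0.32, 0, -0.4], [0.8, -1.92, 0.49, 0, -0.5], [0.8, -2.26, 0.7, 0, -0.6], [0.8, -2.4, 0.78, 0, -0.62], [0.8, -2.4, 0.78, 0, -0.62]]}}

```text
clock: 25.8
eef_pos: [0.539, 0.1123, 0.0609]
ee_rot: [[0.185, 0.983, 0.003], [0.983, -0.185, 0.002], [0.003, 0.003, -1.0]]
force: [3.9, 6.8, -5.4]
width: 0.0114
```

{"op": "move_arm", "data": {"plan": [[2.0, 0, 0, 0, 0], [3, 0, 0, 0, 0], [3, 0, 0, 0, 0], [3, 0.05, 0, -2, 0], [3, 0.05, 0, -5, 0], [3, 0.05, 0, -9, 0], [3, -4, -5, -12, 0], [3, -8, -10, -12, 0], [3, -12, -14, -12, 0], [3, -12, -14, -12, 0]]}}

```text
clock: 26.8
eef_pos: [0.3748, 0.0181, 0.1807]
ee_rot: [[0.184, 0.983, -0.001], [0.983, -0.184, -0.0], [-0.0, -0.001, -1.0]]
force: [-0.5, -0.8, 0.2]
width: 0.0299
```

```bash
python3 - <<'E'
from workcell import vision
import cv2
for n in ("side","top"):
    cv2.imwrite(f"pics/{n}19.png",vision.grab_frame(n)[:,:,::-1])
E
python3 crop.py pics/side19.png pics/s19.png 290 165 410 265 6.5
python3 crop.py pics/top19.png pics/t19.png 250 120 370 220 6.5
python3 go.py .35 .0 .2
```

```text
clk 26.90 pos [0.3725 0.0175 0.1803] yaw 1.383 w 0.0301 F [ 0.4  0.8 -0.4] q6 -1.37
shift cm [-2.14 -1.89 -1.96] turn 0
```

View pics/s19.png

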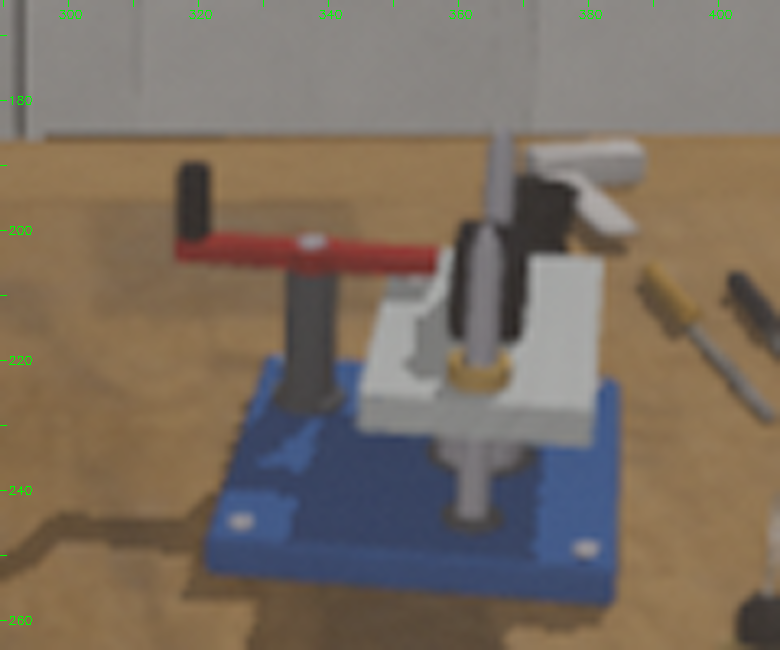

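View pics/t19.png

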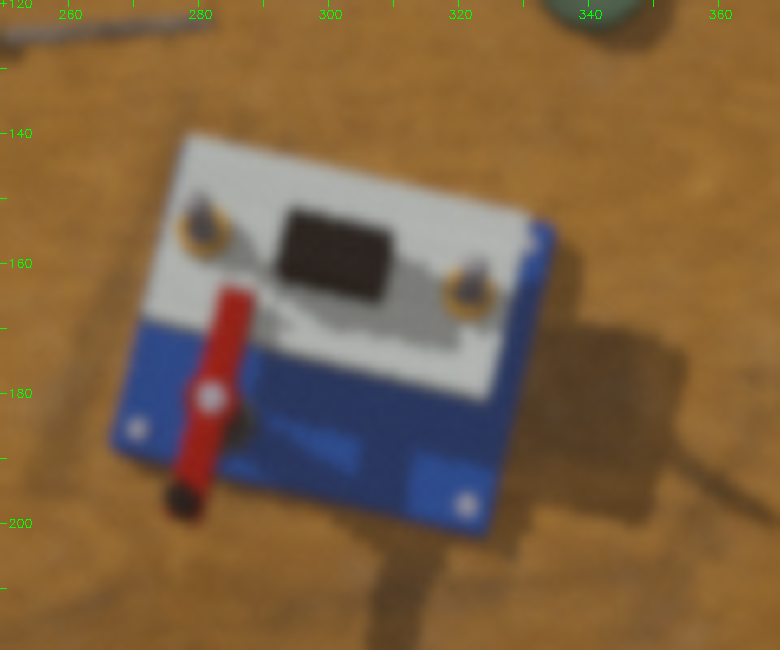

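View pics/top19.png

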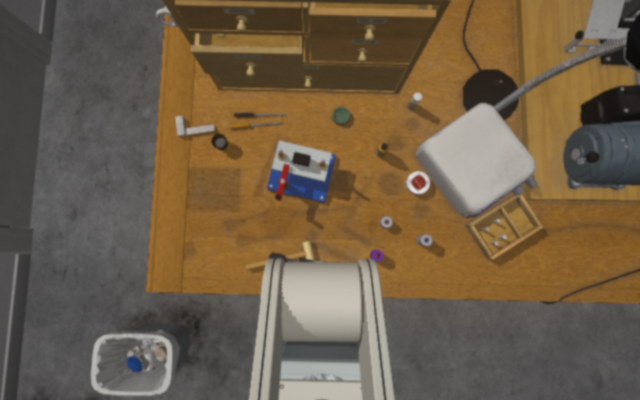

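View pics/side19.png

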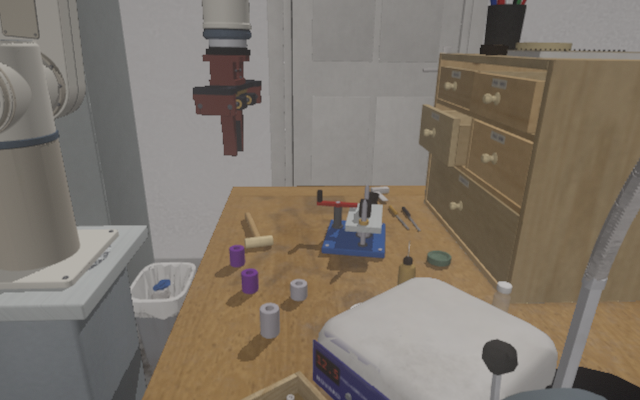

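The side view shows everything else where it was: hammer (258,240), purple parts (237,255) and (250,282), spacers (298,290) and (269,320). The arm is clear of the fixture, so I hand in.

```bash
python3 -c "
from workcell import manip,observe
print(manip.finish_job()); print(observe()['clock'])"
```

```text
the job is handed in; nothing more can be done
None
the job is handed in; nothing more can be done
```

The press fixture is set up and the job was handed in at about 27 s, with the arm clear of everything. In order:
- **Clamp opened:** I swung it to its open stop by the pin.
- **Spacer placed:** I stood the 34 mm silver spacer on the pad; it measured about 0.5 mm off centre by camera.
- **Platen lowered:** it went over both rods with no jamming and touched down on the spacer at about 8 N before I let go.
- **Clamp shut:** I swung it back to its closed stop.

**Final checks:**
- **Clamp:** in the top view its nose, hinge and pin are back at their shut pixel positions, with the nose over the platen.
- **Platen:** it lies flat, with both rods through its collars.
- **Other things:** the other two spacers, the purple look-alikes and the bystanders appear unmoved. In the last top view the arm hid one purple part and partly hid the hammer, so I checked those two only in the side view.

**Disagreements:**
- **Height:** the reported tool height was about 40 mm lower than the gripper really stood, measured against the camera views. I found this when the first try at the pin stopped above it, and corrected for it in every later move.
- **Position:** the robot's x and y also differed from the cameras' by about 1 mm, which I corrected too.
- **Grip width:** the gripper read 27 mm on the 28 mm spacer, which I put down to soft finger pads.

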